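# Load the cooling plate, fit the level knob and key in the start sequence

## Task

Get the bench ready for a load test: stand every finned load from the rubber mat upright in a pocket of its own on the aluminium cooling plate, and push the loose knob fully home on the console's square shaft and with it turn the shaft clockwise until it meets its stop, in whichever order you like. Only then press the four console keys fully down and let them up again, one at a time: the square one, then the long bar, then the round one, then the cross, and last the square one once more. Leave the knob on the shaft and the loads in their pockets, and do not disturb the mug, the screwdriver or the sensor box.

Things in the scene. Friction and masses are not known exactly. Their poses are not given: they have to be found in the camera images.
- load0: Finned load: a black finned metal block 54 (its x) x 40 (its y) x 40 mm high, about 0.25 kg, with a steel connector 16 mm in diameter sticking up 16 mm from the middle of its top. Starts upright on the ribbed grey rubber mat (260 x 240 x 4 mm thick, fixed, beside the console on the side away from the cooling plate), anywhere from two to four of them present (None if absent). Origin: centre of its underside, z up. All loads are alike.
- load1: Finned load: a black finned metal block 54 (its x) x 40 (its y) x 40 mm high, about 0.25 kg, with a steel connector 16 mm in diameter sticking up 16 mm from the middle of its top. Starts upright on the ribbed grey rubber mat (260 x 240 x 4 mm thick, fixed, beside the console on the side away from the cooling plate), anywhere from two to four of them present (None if absent). Origin: centre of its underside, z up. All loads are alike.
- load2: Finned load: a black finned metal block 54 (its x) x 40 (its y) x 40 mm high, about 0.25 kg, with a steel connector 16 mm in diameter sticking up 16 mm from the middle of its top. Starts upright on the ribbed grey rubber mat (260 x 240 x 4 mm thick, fixed, beside the console on the side away from the cooling plate), anywhere from two to four of them present (None if absent). Origin: centre of its underside, z up. All loads are alike.
- load3: Finned load: a black finned metal block 54 (its x) x 40 (its y) x 40 mm high, about 0.25 kg, with a steel connector 16 mm in diameter sticking up 16 mm from the middle of its top. Starts upright on the ribbed grey rubber mat (260 x 240 x 4 mm thick, fixed, beside the console on the side away from the cooling plate), anywhere from two to four of them present (None if absent). Origin: centre of its underside, z up. All loads are alike.
- plate: Fixed aluminium cooling plate 190 (x) x 165 (y) x 12 mm high on the bench, with four pockets 60 (x) x 46 (y) x 6 mm deep, with dark pads on their floors, 90 mm apart in x and 78 mm in y. Origin: centre of its underside.
- pocket0 (a point): Centre of a pocket's floor, 6 mm above the bench, 6 mm below the plate's top; axes as the plate's (pocket long side along x). A load sits in it with its 54 mm side along the 60 mm side, either way round; any load fits any pocket.
- pocket1 (a point): Centre of a pocket's floor, 6 mm above the bench, 6 mm below the plate's top; axes as the plate's (pocket long side along x). A load sits in it with its 54 mm side along the 60 mm side, either way round; any load fits any pocket.
- pocket2 (a point): Centre of a pocket's floor, 6 mm above the bench, 6 mm below the plate's top; axes as the plate's (pocket long side along x). A load sits in it with its 54 mm side along the 60 mm side, either way round; any load fits any pocket.
- pocket3 (a point): Centre of a pocket's floor, 6 mm above the bench, 6 mm below the plate's top; axes as the plate's (pocket long side along x). A load sits in it with its 54 mm side along the 60 mm side, either way round; any load fits any pocket.
- console: Fixed grey control console 190 (x) x 200 (y) x 50 mm high with an orange fascia towards the robot. A row of four off-white keys on black housings stands along its near edge on the top, 47 mm apart, in any order; the square shaft stands behind them. Origin: centre of its underside.
- key_square (a joint): Travel (m) of the spring key whose cap is 22 x 22 mm square: 0 up, 0.006 fully down; pushed straight down, it starts to move at about 1.5 N, is fully down at 5 N and springs back up when let go.
- key_square_top (a point): Centre of the top face of that key's cap (22 x 22 mm square); it stands 18 mm above the console's top when up; z up.
- key_bar (a joint): Travel (m) of the spring key whose cap is long bar, 36 x 12 mm, long side along the console's x: 0 up, 0.006 fully down; pushed straight down, it starts to move at about 1.5 N, is fully down at 5 N and springs back up when let go.
- key_bar_top (a point): Centre of the top face of that key's cap (long bar, 36 x 12 mm, long side along the console's x); it stands 18 mm above the console's top when up; z up.
- key_round (a joint): Travel (m) of the spring key whose cap is round, 26 mm diameter: 0 up, 0.006 fully down; pushed straight down, it starts to move at about 1.5 N, is fully down at 5 N and springs back up when let go.
- key_round_top (a point): Centre of the top face of that key's cap (round, 26 mm diameter); it stands 18 mm above the console's top when up; z up.
- key_cross (a joint): Travel (m) of the spring key whose cap is plus-shaped cross, 32 mm over all, arms 9 mm wide: 0 up, 0.006 fully down; pushed straight down, it starts to move at about 1.5 N, is fully down at 5 N and springs back up when let go.
- key_cross_top (a point): Centre of the top face of that key's cap (plus-shaped cross, 32 mm over all, arms 9 mm wide); it stands 18 mm above the console's top when up; z up.
- shaft (a joint): Angle (rad) of the square shaft, growing clockwise as seen from above, stop to stop 0 to 1.6; starts between 0.4 and 1.0; light friction of 0.05 N m, stays where it is left. 1.6 is the clockwise stop.
- shaft_seat (a point): On the shaft's axis, at the face of the round steel flange (36 mm diameter) on which the fitted knob's underside rests, 60 mm above the bench. Its x and y axes are along the sides of the square and turn with the shaft. Above it rises the brass shaft, 16 mm square and 24 mm tall, the last 4 mm stepped down to 12 mm square.
- knob: Loose black control knob, 0.09 kg: a 40 x 40 mm square skirt 34 mm high with, in its underside, an 18 mm square bore 28 mm deep, sides parallel to its x and y; on top a grip bar 40 mm long (its x), 14 mm thick (its y) and 30 mm high with a thin white line along its top, from 34 to 64 mm above the underside. Starts upright, bore down, on the bench in front of the console. Fits the shaft in any of four quarter turns. Origin: centre of its underside.
- mug: Bystander: white mug, 76 mm wide and 90 mm high, to the left beyond the console. Origin: centre of its underside.
- driver: Bystander: screwdriver lying on the bench beyond the console. Origin at its underside.
- sensor: Bystander: grey sensor box to the right beyond the console, 90 x 45 x 36 mm with a connector at each end. Origin: centre of its underside.

How it is judged:
On the way, in this order (a step that is already met when the one before it is completed fails the run):
1. the knob is fully home on the square shaft, before the shaft has been turned to its stop (horizontal distance between knob and shaft_seat below 0.005 m and z of knob in the frame of shaft_seat below 0.003 m and angle between knob's own z axis and vertical below 0.08 rad and value of joint shaft below 1.3 rad), for 0.1 s.
2. the shaft is at its clockwise stop with the knob home on it, and every load is in a pocket (horizontal distance between knob and shaft_seat below 0.005 m and z of knob in the frame of shaft_seat below 0.003 m and angle between each of knob, load0, load1, load2, load3's own z axis and vertical below 0.08 rad and value of joint shaft above 1.5 rad and ((horizontal distance between load0 and pocket0 below 0.008 m and z of load0 in the frame of pocket0 below 0.0035 m) or (horizontal distance between load0 and pocket1 below 0.008 m and z of load0 in the frame of pocket1 below 0.0035 m) or (horizontal distance between load0 and pocket2 below 0.008 m and z of load0 in the frame of pocket2 below 0.0035 m) or (horizontal distance between load0 and pocket3 below 0.008 m and z of load0 in the frame of pocket3 below 0.0035 m)) and ((horizontal distance between load1 and pocket0 below 0.008 m and z of load1 in the frame of pocket0 below 0.0035 m) or (horizontal distance between load1 and pocket1 below 0.008 m and z of load1 in the frame of pocket1 below 0.0035 m) or (horizontal distance between load1 and pocket2 below 0.008 m and z of load1 in the frame of pocket2 below 0.0035 m) or (horizontal distance between load1 and pocket3 below 0.008 m and z of load1 in the frame of pocket3 below 0.0035 m)) and ((horizontal distance between load2 and pocket0 below 0.008 m and z of load2 in the frame of pocket0 below 0.0035 m) or (horizontal distance between load2 and pocket1 below 0.008 m and z of load2 in the frame of pocket1 below 0.0035 m) or (horizontal distance between load2 and pocket2 below 0.008 m and z of load2 in the frame of pocket2 below 0.0035 m) or (horizontal distance between load2 and pocket3 below 0.008 m and z of load2 in the frame of pocket3 below 0.0035 m)) and ((horizontal distance between load3 and pocket0 below 0.008 m and z of load3 in the frame of pocket0 below 0.0035 m) or (horizontal distance between load3 and pocket1 below 0.008 m and z of load3 in the frame of pocket1 below 0.0035 m) or (horizontal distance between load3 and pocket2 below 0.008 m and z of load3 in the frame of pocket2 below 0.0035 m) or (horizontal distance between load3 and pocket3 below 0.008 m and z of load3 in the frame of pocket3 below 0.0035 m))), for 0.2 s.
3. the square key is pressed fully down, the others up (value of joint key_square above 0.0045 m and value of joint each of key_bar, key_round, key_cross below 0.002 m), for 0.05 s.
4. the long bar key is pressed fully down, the others up (value of joint key_bar above 0.0045 m and value of joint each of key_square, key_round, key_cross below 0.002 m), for 0.05 s.
5. the round key is pressed fully down, the others up (value of joint key_round above 0.0045 m and value of joint each of key_square, key_bar, key_cross below 0.002 m), for 0.05 s.
6. the cross key is pressed fully down, the others up (value of joint key_cross above 0.0045 m and value of joint each of key_square, key_bar, key_round below 0.002 m), for 0.05 s.
7. the square key is pressed fully down, the others up (all of step 3), for 0.05 s.
At the end, for the whole second after the job is handed in: Every load present stands upright in a pocket (8 mm of its centre, 3.5 mm of its floor, tilt under 0.08 rad); knob home (3 mm of the flange, 5 mm of the axis, tilt under 0.08 rad); shaft past 1.5 rad; all keys up; all at rest (all of step 2 and value of joint each of key_square, key_bar, key_round, key_cross below 0.002 m and linear speed of each of load0, load1, load2, load3, knob below 0.02 m/s); the robot touches nothing.
It fails at once if a key is pressed before the shaft has been turned up (value of joint shaft below 1.3 rad and value of joint any of key_square, key_bar, key_round, key_cross above 0.003 m).
It fails at once if two keys are down at once (value of joint each of key_square, key_bar above 0.003 m or value of joint each of key_square, key_round above 0.003 m or value of joint each of key_square, key_cross above 0.003 m or value of joint each of key_bar, key_round above 0.003 m or value of joint each of key_bar, key_cross above 0.003 m or value of joint each of key_round, key_cross above 0.003 m).
It fails at once if the mug, screwdriver or sensor box is moved more than 30 mm or the mug is tipped (distance of any of mug, driver, sensor from where it was at the start of the episode above 0.03 m or angle between mug's own z axis and vertical above 0.3 rad).
Of load0, load1, load2, load3 only 2 to 4 are there at a start; the rules pass over those that are not, and their reading is None.
At some moment in a run one of load0, load1, load2, load3 may be knocked a few centimetres aside while the robot is not near it.
It also fails if it takes over 210 s, if anything falls off the work surface, if the arm or the gripper's body presses on something with over 40 N, if the wrist force passes 120 N, or if a joint passes its speed limit or range.

## Robot

A 6-joint arm with a two-finger parallel gripper is mounted at the origin on the work surface. World frame = base frame: x ahead of the robot, y to its left, z up, the work surface at z = 0. Lengths are in m, angles in rad, forces in N, time in s.
With the tool pointing down it reaches from about 0.4 to 0.825 m from the base axis. Payload 7 kg.
Tool frame: the origin (TCP) lies midway between the tips of the shut fingers; the grasp point (between the pads) lies 19 mm behind it; z points along the fingers, x is the direction in which the jaws open and shut, and the axes are right-handed (so a half turn about z gives the same grasp; the last joint's range is limited). The gripper opens to 88 mm and grips with 3 to 60 N. Pads are 19 mm wide; open, the fingers measure 130 mm over their backs; the gripper's body (78 mm by 193 mm) begins 47 mm behind the grasp point.
Start: joints at [0.288, 0.359, 0.012, 0, -1.224, -0.288], TCP at [0.675, -0, 0.227] pointing down, gripper open.
Joint ranges: [-3.07, 3.07], [-1.43, 2.12], [-1.02, 1.25], [-3.03, 1.67], [-3.05, -0], [-3.03, 3.03]. Speed limits (rad/s): [2.39, 2.39, 3.01, 3.14, 3.14, 3.14].

## Interface

Orientations are given as a unit quaternion [x, y, z, w].
In Python, from station import ctrl, optics, order gives the robot as it stands.
- The arm moves only by the tool apply_moves, never from a script. Its argument "moves" is a list of rows, each a list of 6 numbers: the shift along the tool's x, y, z in m, then the turn, a rotation vector about the tool's x, y, z in degrees. A call has 1 to 20 rows; each row shifts and turns the pose as measured when the row begins, along the tool's axes as they then stand; what a row does not reach is not made up. A row lasts 1/8 s, in which the tool goes at most 62.5 mm and 10.7 degrees, less where a joint would pass 70% of its speed; a pose out of reach is approached as far as the arm can. A call with a gripper value outside its range is refused whole. "fingers" is the gripper's target within -1 to 1 (fully open at 1, half-way at 0, shut at -1), set as the call begins (left out, the last holds). The fingers move at their own pace and stop on an object; "force" is the grip in N (left out, the last holds). Time passes only in rows, so rows that do not move let the fingers close. It gives the time, the measured TCP pose, the force and the opening at its end, in the units of the state.
- ctrl.read_state(): the state, without advancing time (a new reading comes with each control period).
- optics.camera(name): name is "scene" or "side" or "wrist"; returns the picture (384x512x3 uint8, red, green, blue); there is no depth.
- optics.calibration(name): a dict with "K" (3x3 intrinsics, pixels), "k1" (the pictures are not rectified: a ray, as slopes to the right and down, at radius r is drawn at 1 + k1 r^2 times it, then the intrinsics apply), "position" and "orientation" of the camera in the world; the wrist camera has in their place "hand_eye" (4x4, takes a point from camera to tool coordinates, whose origin is the TCP and whose axes are the tool frame's). Camera axes: x right, y up, looking along -z (the intrinsics and any distortion apply to the point x, -y, -z); pixel columns grow to the right and rows downward; lengths in m; the calibration is good to about 2 mm. A picture is of the moment at which its call begins: read the wrist's pose just before it. calibration takes no time and is no camera call.
- order.finish_job(): hands the job in, once; it reports no verdict.
The state is a dict: "time": time; "q": joint angles; "qvel": joint speeds; "joint_torque": joint torques, N m; "tool_pos": TCP position; "tool_rot": TCP orientation; "wrist_force": force on the tool from outside, world axes, zero at the start; "torque": the same for the moment, N m; "grip_width": finger opening in m.
Only numpy, scipy, OpenCV 4.12 (cv2) and the standard library are available. Lean on these libraries where they do the work, as an engineer would, in place of code of your own. Each camera call takes 0.05 s, during which the arm holds its last target. There are 200 camera calls.

## Working session

There is one attempt and no reset: what is moved stays moved. The work goes in short steps, Python scripts to look and compute and a tool call to move; the robot and the scene stay as the last step left them, time stands still between calls to the robot, and variables do not carry over. Pictures are saved under pics/ and viewed, about 12 in all and at most 16, crops included, and the job is handed in when it is done.

Besides the shell and the picture viewer there is one more tool, called as name(argument=value, ...) on one line, values as JSON. apply_moves: Moves the arm, as the interface text tells. Its arguments: {"type":"object","properties":{"moves":{"type":"array"},"fingers":{"type":"number"},"force":{"type":"number"}},"required":["moves"]}

```bash
ls; mkdir -p pics; cat > h.py <<'E'
import numpy as np, cv2
from scipy.spatial.transform import Rotation as R
from station import ctrl, optics, order
def cam(name):
    s=ctrl.read_state(); im=optics.camera(name); c=optics.calibration(name)
    if 'hand_eye' in c:
        T=np.eye(4);T[:3,:3]=R.from_quat(s['tool_rot']).as_matrix();T[:3,3]=s['tool_pos'];T=T@np.array(c['hand_eye'])
    else:
        T=np.eye(4);T[:3,:3]=R.from_quat(c['orientation']).as_matrix();T[:3,3]=c['position']
    return im,(np.array(c['K']),c['k1'],T)
def save(n,im,s=None):
    if s: im=cv2.resize(im,None,fx=s,fy=s,interpolation=cv2.INTER_CUBIC)
    cv2.imwrite('pics/'+n+'.png',im[...,::-1])
def ray(C,uv):
    K,k1,T=C; uv=np.atleast_2d(uv).astype(float)
    p=cv2.undistortPoints(uv[:,None],K,np.array([k1,0,0,0.]))[:,0]
    d=np.c_[p[:,0],-p[:,1],-np.ones(len(p))]@T[:3,:3].T
    return T[:3,3],d
def onz(C,uv,z):
    o,d=ray(C,uv); return o+d*((z-o[2])/d[:,2])[:,None]
def proj(C,P):
    K,k1,T=C; q=(np.atleast_2d(P)-T[:3,3])@T[:3,:3]
    return cv2.projectPoints(q*[1,-1,-1],np.zeros(3),np.zeros(3),K,np.array([k1,0,0,0.]))[0][:,0]
def st():
    s=ctrl.read_state(); r=R.from_quat(s['tool_rot']).as_matrix()
    print('t',round(s['time'],2),'pos',np.round(s['tool_pos'],4),'x',np.round(r[:,0],3),'z',np.round(r[:,2],3),'F',np.round(s['wrist_force'],1),'w',round(s['grip_width'],4)); return s
E
python3 - <<'E'
from h import *
s=st();print(s)
for n in('scene','side','wrist'):
    im,C=cam(n); save(n+'0',im,1.5); print(n,optics.calibration(n))
E
```

```text
pics
t 0.0 pos [ 0.6745 -0.      0.2256] x [-1.     0.     0.002] z [-0.002 -0.    -1.   ] F [-0.1 -0.8 -0.2] w 0.0881
{'time': 0.0, 'q': array([ 2.88079252e-01,  3.59406388e-01,  1.10579419e-02, -3.61020979e-04,
       -1.22412941e+00, -2.88109964e-01]), 'qvel': array([-6.84383243e-05, -1.76302116e-04, -2.63525126e-03, -1.71391441e-04,
        8.72277159e-04, -1.06195020e-03]), 'joint_torque': array([-8.00930356e-04, -5.82726967e+01,  2.93058443e+01,  6.99745238e+00,
        6.93249181e-03, -2.06530804e-04]), 'tool_pos': array([ 6.74496577e-01, -4.13285724e-05,  2.25607738e-01]), 'tool_rot': array([ 7.68296781e-05,  9.99999629e-01, -7.61570704e-05, -8.54335331e-04]), 'wrist_force': array([-0.14803302, -0.83357119, -0.21796779]), 'torque': array([-0.00037368, -0.00156768,  0.00363825]), 'grip_width': 0.08812051924257126}
scene {'K': array([[349.04171456,   0.        , 257.805223  ],
       [  0.        , 349.04171456, 193.26210552],
       [  0.        ,   0.        ,   1.        ]]), 'k1': -0.030953049985388933, 'position': array([ 0.92305234, -0.34595765,  0.75173614]), 'orientatio
[... 237 characters left out ...]
462163380494386, 'position': array([ 0.15139715, -0.78052978,  0.62919121]), 'orientation': array([ 0.46158739, -0.13610105, -0.22644673,  0.84683851])}
wrist {'K': array([[305.70755493,   0.        , 250.10136774],
       [  0.        , 305.70755493, 194.33826279],
       [  0.        ,   0.        ,   1.        ]]), 'k1': 0.02871893569711134, 'hand_eye': array([[ 9.99997590e-01, -3.70575862e-05, -2.19508351e-03,
         8.30699467e-04],
       [-6.58534500e-04, -9.58878620e-01, -2.83815711e-01,
        -7.60902185e-02],
       [-2.09430112e-03,  2.83816472e-01, -9.58876334e-01,
        -1.59149247e-01],
       [ 0.00000000e+00,  0.00000000e+00,  0.00000000e+00,
         1.00000000e+00]])}
```

View pics/scene0.png

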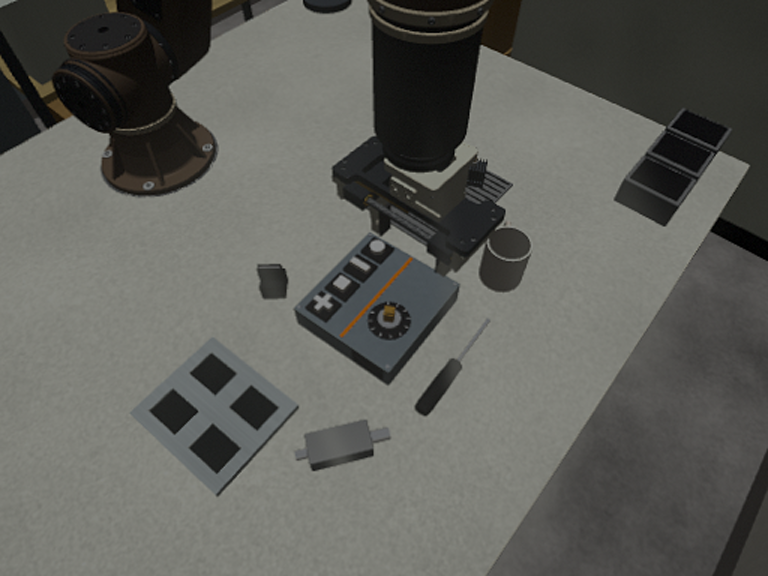

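View pics/side0.png

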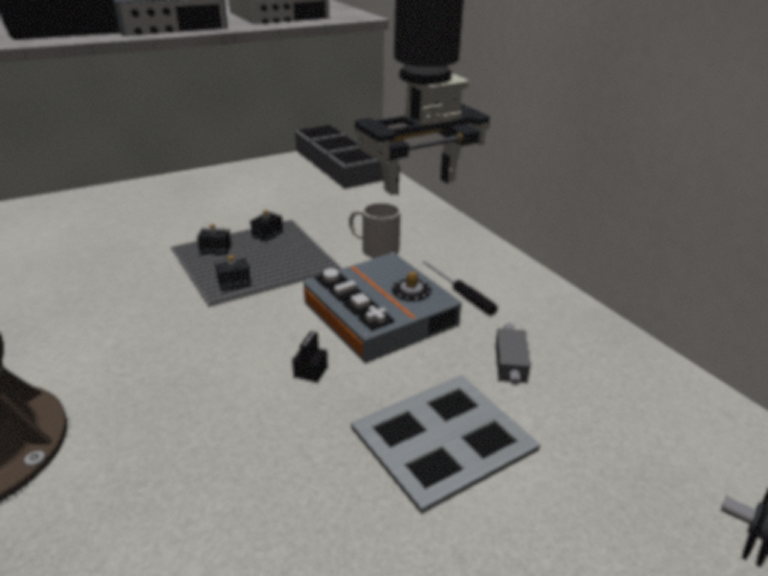

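View pics/wrist0.png

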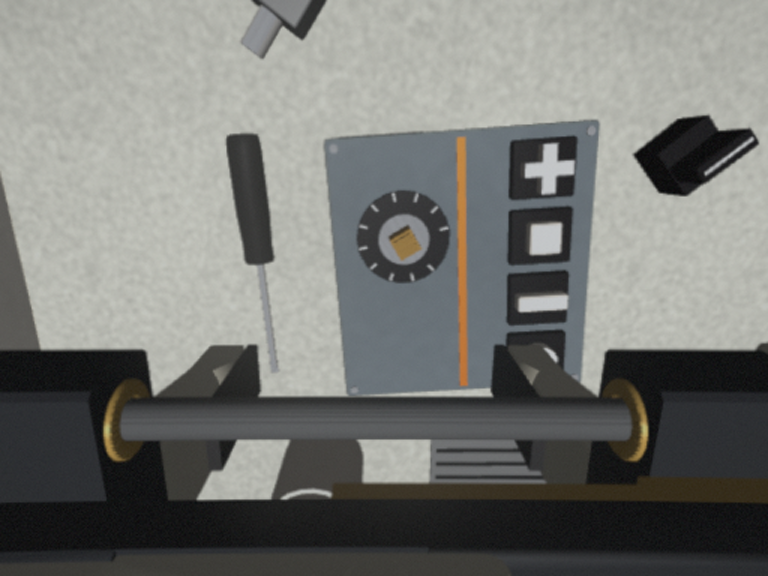

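```bash
python3 - <<'E'
from h import *
im,C=cam('side'); im2,D=cam('scene'); im3,W=cam('wrist')
p=np.array
f=lambda C,l,z:print(np.round(onz(C,p(l)/1.5,z),3).tolist())
print('loads');f(C,[(212,228),(266,213),(231,258)],.06)
print('mat');f(C,[(172,250),(294,221),(340,265),(212,300)],.004)
print('plate side');f(C,[(463,376),(538,446),(422,510),(352,428)],.012)
print('plate scene');f(D,[(213,338),(298,408),(219,493),(132,412)],.012)
print('pockets scene');f(D,[(213,374),(254,408),(215,448),(173,411)],.006)
print('console w');f(W,[(325,140),(598,121),(580,376),(347,395)],.05)
print('console scene');f(D,[(365,235),(460,287),(390,382),(296,310)],.05)
print('keys w');f(W,[(550,168),(546,239),(541,301)],.068)
print('shaft w');f(W,[(405,245)],.084);f(W,[(404,239)],.06)
print('knob line w');f(W,[(705,177),(754,135)],.064)
E
```

```text
loads
[[0.429, 0.334, 0.06], [0.543, 0.348, 0.06], [0.423, 0.207, 0.06]]
mat
[[0.359, 0.389, 0.004], [0.62, 0.395, 0.004], [0.622, 0.18, 0.004], [0.372, 0.178, 0.004]]
plate side
[[0.629, -0.209, 0.012], [0.631, -0.369, 0.012], [0.446, -0.379, 0.012], [0.436, -0.223, 0.012]]
plate scene
[[0.445, -0.213, 0.012], [0.635, -0.207, 0.012], [0.64, -0.363, 0.012], [0.451, -0.372, 0.012]]
pockets scene
[[0.492, -0.253, 0.006], [0.582, -0.249, 0.006], [0.585, -0.326, 0.006], [0.493, -0.331, 0.006]]
console w
[[0.708, -0.086, 0.05], [0.521, -0.098, 0.05], [0.509, 0.094, 0.05], [0.696, 0.111, 0.05]]
console scene
[[0.511, 0.084, 0.05], [0.703, 0.102, 0.05], [0.723, -0.1, 0.05], [0.531, -0.102, 0.05]]
keys w
[[0.557, -0.068, 0.068], [0.554, -0.02, 0.068], [0.553, 0.025, 0.068]]
shaft w
[[0.653, -0.019, 0.084]]
[[0.652, -0.019, 0.06]]
knob line w
[[0.452, -0.061, 0.064], [0.426, -0.087, 0.064]]
```

apply_moves(moves=[[0.022, 0.05, -0.01, 0, 0, 0], [0.022, 0.05, -0.01, 0, 0, 0], [0.022, 0.05, -0.01, 0, 0, 0], [0.022, 0.05, -0.01, 0, 0, 0], [0.022, 0.05, -0.01, 0, 0, 0], [0.022, 0.05, -0.01, 0, 0, 0], [0.022, 0.05, -0.01, 0, 0, 0], [0.022, 0.05, -0.01, 0, 0, 0], [0, 0, 0, 0, 0, 0]])

```text
time: 1.42
tool_pos: [0.4936, 0.4118, 0.3075]
tool_rot: [0.001, 1.0, 0.0, -0.001]
wrist_force: [-0.3, -1.1, 0.1]
grip_width: 0.0877
```

```bash
python3 - <<'E'
from h import *
st();im,W=cam('wrist');save('w1',im,1.5)
E
```

```text
t 1.43 pos [0.4936 0.4118 0.3075] x [-1.     0.003  0.002] z [-0.002  0.    -1.   ] F [-0.3 -1.1  0.1] w 0.0877
```

View pics/w1.png

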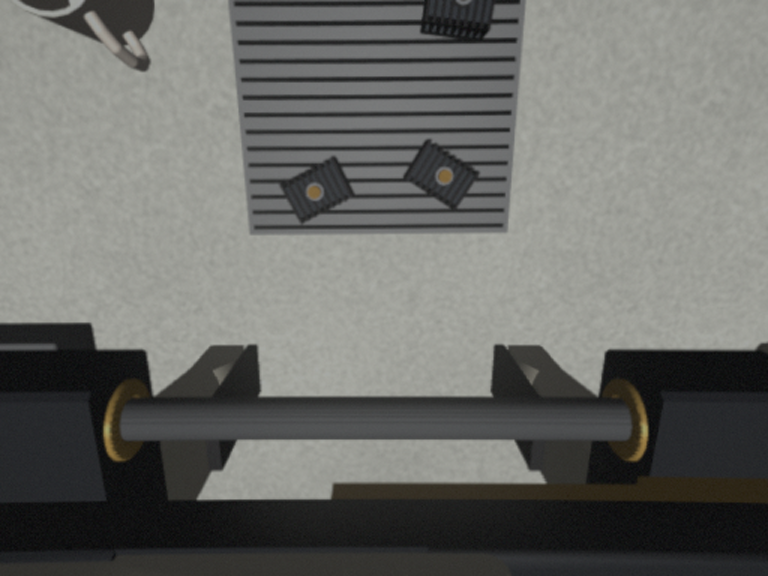

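```bash
cat >> h.py <<'E'
def loads(im,C,mat=0.004,roi=None):
    g=cv2.GaussianBlur(im,(3,3),0).max(2); m=(g<75).astype(np.uint8)
    m=cv2.morphologyEx(cv2.morphologyEx(m,cv2.MORPH_CLOSE,np.ones((7,7))),cv2.MORPH_OPEN,np.ones((11,11)))
    out=[]
    for c in cv2.findContours(m,0,2)[0]:
        P=onz(C,c[:,0,:],mat+.04)[:,:2].astype(np.float32); r=cv2.minAreaRect(P)
        if not(.03<min(r[1])<.06 and max(r[1])<.08): continue
        b=np.radians(r[2]+(90 if r[1][1]>r[1][0] else 0)) # long-side direction
        # connector: brass pixels
        x,y,w,h=cv2.boundingRect(c); sub=im[y:y+h,x:x+w].astype(int)
        yy,xx=np.nonzero((sub[...,0]-sub[...,2]>40))
        q=onz(C,[[x+xx.mean(),y+yy.mean()]],mat+.056)[0] if len(xx)>4 else None
        out.append((np.round(r[0],4),np.round(sorted(r[1]),4),'long deg',round((np.degrees(b)+90)%180-90,1),'conn',None if q is None else np.round(q,4)))
    return out
E
python3 - <<'E'
from h import *
im,W=cam('wrist')
for o in loads(im,W): print(*o)
f=lambda l,z:print(np.round(onz(W,np.array(l)/1.5,z),4).tolist())
f([(281,184),(335,157),(354,195),(302,222)],.044)
f([(428,140),(479,175),(456,209),(404,178)],.044)
E
```

```text
[0.5444 0.3707] [0.0572 0.0653] long deg -0.1 conn [0.5449 0.3657 0.06  ]
[0.4321 0.3525] [0.0561 0.0685] long deg -33.0 conn [0.4317 0.3527 0.06  ]
[0.4253 0.232 ] [0.0319 0.0587] long deg -0.4 conn None
[[0.5758, 0.3584, 0.044], [0.5268, 0.3354, 0.044], [0.5106, 0.3682, 0.044], [0.5587, 0.3923, 0.044]]
[[0.4452, 0.3215, 0.044], [0.3989, 0.3512, 0.044], [0.4179, 0.3811, 0.044], [0.4657, 0.3535, 0.044]]
```

```bash
python3 - <<'E'
from h import *
im,C=cam('side'); im2,D=cam('scene'); st()
P=[(.5449,.3657,.06),(.4317,.3527,.06)]
for n,i,c in(('side',im,C),('scene',im2,D)):
    uv=proj(c,P); print(n,uv)
    for u,v in uv: cv2.drawMarker(i,(int(round(u)),int(round(v))),(255,0,0),0,6,1)
a=cv2.resize(im[110:210,100:240],None,fx=3,fy=3,interpolation=cv2.INTER_CUBIC)
b=cv2.resize(im2[60:180,200:400],None,fx=3,fy=3,interpolation=cv2.INTER_CUBIC)
o=np.zeros((600,600,3),np.uint8);o=np.zeros((300,420,3),np.uint8);save('c1',np.vstack([np.pad(a,((0,0),(0,180),(0,0))),b])[:660])
E
```

```text
t 1.62 pos [0.4953 0.4076 0.307 ] x [-1.     0.007  0.003] z [-0.003 -0.001 -1.   ] F [ 0.  -0.5 -0.1] w 0.0876
side [[175.8768542  139.6455067 ]
 [140.29890349 149.25016035]]
scene [[315.84230381 103.83488312]
 [282.4737524   89.54371954]]
```

View pics/c1.png

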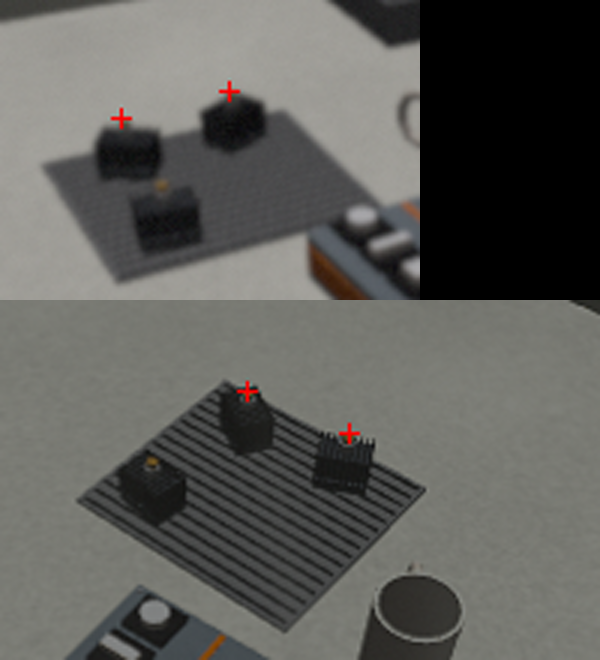

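apply_moves(moves=[[0, 0, 0, 0, 0, 0], [0, 0, 0, 0, 0, 0], [0, 0, 0, 0, 0, 0]])

```text
time: 2.0
tool_pos: [0.4967, 0.4049, 0.3069]
tool_rot: [0.006, 1.0, -0.001, -0.002]
wrist_force: [0.8, 0.6, -0.8]
grip_width: 0.088
```

```bash
cat >> h.py <<'E'
def brass(im,lo=3,hi=200,th=30):
    d=cv2.GaussianBlur(im,(3,3),0).astype(int); m=((d[...,0]-d[...,2]>th)).astype(np.uint8)
    n,l,s,c=cv2.connectedComponentsWithStats(m); return [(int(s[i,4]),c[i].round(1)) for i in range(1,n) if lo<=s[i,4]<hi]
def tri(obs):
    A=0;b=0
    for C,uv in obs:
        o,d=ray(C,[uv]);d=d[0]/np.linalg.norm(d);M=np.eye(3)-np.outer(d,d);A=A+M;b=b+M@o
    return np.linalg.solve(A,b)
E
python3 - <<'E'
from h import *
for k in range(3): st(); im3,W=cam('wrist')
for o in loads(im3,W): print(*o)
for n in ('side','scene'):
    im,C=cam(n); 
    for a,c in brass(im,th=25): print(n,a,c,onz(C,[c],.06).round(4))
E
```

```text
t 2.0 pos [0.4967 0.4049 0.3069] x [-1.     0.011  0.003] z [-0.003 -0.001 -1.   ] F [ 0.8  0.6 -0.8] w 0.088
t 2.05 pos [0.4966 0.4049 0.3069] x [-1.     0.011  0.003] z [-0.003 -0.001 -1.   ] F [ 0.7  0.  -0.4] w 0.0877
t 2.1 pos [0.4966 0.4051 0.307 ] x [-1.     0.011  0.003] z [-0.003 -0.001 -1.   ] F [ 0.1 -0.1  0.2] w 0.0878
[0.5447 0.3702] [0.0576 0.0642] long deg -0.5 conn [0.5447 0.3659 0.06  ]
[0.4325 0.3555] [0.0563 0.0663] long deg -0.7 conn [0.4317 0.3528 0.06  ]
[0.4244 0.2292] [0.0363 0.06  ] long deg -0.8 conn [0.4226 0.2176 0.06  ]
side 4 [143.5  19. ] [[1.0165 2.1377 0.06  ]]
side 11 [121.4  21.3] [[0.8701 2.1177 0.06  ]]
side 4 [131.5  20. ] [[0.9382 2.1343 0.06  ]]
side 4 [176.5 140.5] [[0.5444 0.3592 0.06  ]]
side 3 [141.3 150.3] [[0.4322 0.3449 0.06  ]]
side 10 [153.5 171.2] [[0.4228 0.2118 0.06  ]]
side 182 [255.2 194.7] [[ 0.6015 -0.0173  0.06  ]]
side 47 [274.2 185.1] [[ 0.6666 -0.0013  0.06  ]]
scene 123 [112.7  36.5] [[-0.1997  0.1946  0.06  ]]
scene 10 [338.3  34. ] [[0.3974 0.7177 0.06  ]]
scene 75 [ 4.7 48.2] [[-0.4373 -0.0867  0.06  ]]
scene 9 [282.3  90.9] [[0.4351 0.3474 0.06  ]]
scene 11 [315.6 104.9] [[0.547  0.3615 0.06  ]]
scene 10 [250.5 113.2] [[0.4255 0.2124 0.06  ]]
scene 54 [259.2 207.2] [[ 0.6474 -0.0129  0.06  ]]
```

```bash
cat >> h.py <<'E'
def rect(im,C,x,y,z,half=.045,s=4000):
    """ortho patch at height z: col -> +x, row -> -y, s px/m"""
    n=int(2*half*s); a=(np.arange(n)-n/2+.5)/s
    X,Y=np.meshgrid(x+a,y-a); uv=proj(C,np.c_[X.ravel(),Y.ravel(),np.full(n*n,z)]).astype(np.float32).reshape(n,n,2)
    return cv2.remap(im,uv[...,0],uv[...,1],cv2.INTER_CUBIC)
def findir(im,C,x,y,z,ri=.010,ro=.0185):
    s=4000;p=cv2.GaussianBlur(cv2.cvtColor(rect(im,C,x,y,z,.03,s),cv2.COLOR_RGB2GRAY).astype(np.float32),(0,0),2)
    gx=cv2.Sobel(p,-1,1,0);gy=-cv2.Sobel(p,-1,0,1);n=len(p);a=(np.arange(n)-n/2+.5)/s;r=np.hypot(*np.meshgrid(a,a));m=(r>ri)&(r<ro)
    t=.5*np.degrees(np.arctan2(2*(gx*gy)[m].sum(),((gx**2-gy**2)[m]).sum()))
    coh=np.hypot(2*(gx*gy)[m].sum(),(gx**2-gy**2)[m].sum())/(gx**2+gy**2)[m].sum()
    return round(t,1),round(coh,2) # gradient direction (across fins)
E
python3 - <<'E'
from h import *
st();im,W=cam('wrist')
Q=[(.5447,.3659),(.4317,.3528),(.4226,.2176)]
for q in Q: print(findir(im,W,*q,.044),findir(im,W,*q,.044,ri=.011,ro=.017))
save('p1',np.hstack([rect(im,W,*q,.044,s=2700) for q in Q]))
E
```

```text
t 2.25 pos [0.4964 0.4055 0.3069] x [-1.     0.01   0.003] z [-0.003 -0.001 -1.   ] F [ 0.4 -0.2  0.5] w 0.0876
(np.float32(30.8), np.float32(0.25)) (np.float32(24.6), np.float32(0.34))
(np.float32(-26.2), np.float32(0.18)) (np.float32(-31.3), np.float32(0.36))
(np.float32(87.8), np.float32(0.4)) (np.float32(83.9), np.float32(0.4))
```

View pics/p1.png

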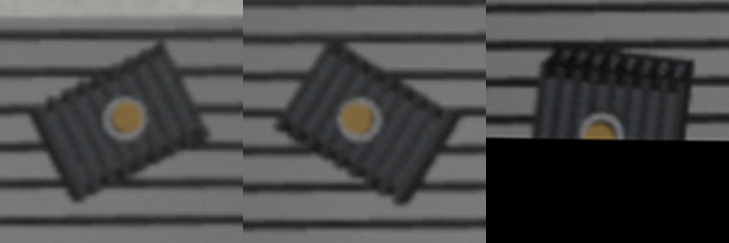

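apply_moves(moves=[[-0.016, -0.013, 0.03, 0, 0, 0], [-0.016, -0.013, 0.03, 0, 0, 0], [-0.016, -0.013, 0.03, 0, 0, 0], [0, 0, 0.02, 0, 0, 10.5], [0, 0, 0, 0, 0, 10.5], [0, 0, 0, 0, 0, 10.5], [0, 0, 0, 0, 0, 10.5], [0, 0, 0, 0, 0, 10.5], [0, 0, 0, 0, 0, 10.5], [0, 0, 0, 0, 0, 0], [0, 0, 0, 0, 0, 0]])

```text
time: 3.68
tool_pos: [0.5449, 0.366, 0.1929]
tool_rot: [0.535, 0.845, -0.001, -0.001]
wrist_force: [-0.6, 0.5, -1.1]
grip_width: 0.0877
```

```bash
cat >> h.py <<'E'
def tgt(x,y,z,yaw):
    """shift in tool axes and turn to reach x,y,z with tool x at yaw deg (tool down)"""
    s=ctrl.read_state(); r=R.from_quat(s['tool_rot'])
    c,n=np.cos(np.radians(yaw)),np.sin(np.radians(yaw))
    G=R.from_matrix(np.array([[c,n,0],[n,-c,0],[0,0,-1.]]))
    d=r.inv().apply(np.array([x,y,z])-s['tool_pos']); w=(r.inv()*G).as_rotvec(degrees=True)
    print('move mm',(d*1e3).round(1),'turn',w.round(1))
def findload(im,C,x,y,mat=.004):
    b=[(a,c) for a,c in brass(im,5,600,25)]
    P=[onz(C,[c],mat+.056)[0] for a,c in b]
    i=int(np.argmin([np.hypot(p[0]-x,p[1]-y) for p in P])); p=P[i]
    return p.round(4),b[i],findir(im,C,p[0],p[1],mat+.04,.010,.018)
E
python3 - <<'E'
from h import *
s=st();print(s['q'].round(2));im,W=cam('wrist');q=findload(im,W,.545,.366);print(q)
save('p2',np.hstack([cv2.resize(im,(400,300)),cv2.resize(rect(im,W,*q[0][:2],.044,.04),(300,300))]))
E
```

```text
t 3.67 pos [0.5449 0.366  0.1929] x [-0.428  0.904  0.   ] z [-0.003 -0.001 -1.   ] F [-0.6  0.5 -1.1] w 0.0877
[ 0.89  0.35 -0.08 -0.   -1.15 -2.01]
(array([0.545 , 0.3659, 0.06  ]), (106, array([248.6, 186.4])), (np.float32(26.6), np.float32(0.51)))
```

View pics/p2.png

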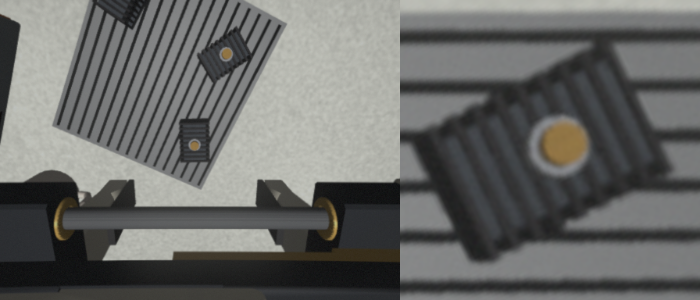

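apply_moves(moves=[[0, 0, 0.045, 0, 0, -1.3], [0, 0, 0.045, 0, 0, 0], [0, 0, 0.045, 0, 0, 0], [0, 0, 0.025, 0, 0, 0], [0, 0, 0.01, 0, 0, 0], [0, 0, 0.0, 0, 0, 0], [0, 0, 0, 0, 0, 0]])

```text
time: 4.6
tool_pos: [0.5468, 0.3681, 0.0217]
tool_rot: [0.518, 0.855, 0.002, 0.0]
wrist_force: [0.5, 0.7, -0.7]
grip_width: 0.0879
```

```bash
python3 - <<'E'
from h import *
st(); tgt(.545,.3659,.017,116.6)
E
```

```text
t 4.6 pos [0.5468 0.3681 0.0217] x [-0.463  0.886  0.002] z [ 0.002  0.003 -1.   ] F [ 0.5  0.7 -0.7] w 0.0879
move mm [-1.1 -2.7  4.7] turn [ 0.2 -0.1  1. ]
```

apply_moves(moves=[[-0.001, -0.0027, 0.0047, 0, 0, 1], [0, 0, 0, 0, 0, 0]])

```text
time: 4.85
tool_pos: [0.5455, 0.3667, 0.0188]
tool_rot: [0.526, 0.851, 0.004, 0.0]
wrist_force: [0.1, -0.1, -1.1]
grip_width: 0.0876
```

apply_moves(moves=[[0, 0, 0, 0, 0, 0], [0, 0, 0, 0, 0, 0], [0, 0, 0, 0, 0, 0], [0, 0, 0, 0, 0, 0], [0, 0, 0, 0, 0, 0], [0, 0, 0, 0, 0, 0]], fingers=-1, force=30)

```text
time: 5.6
tool_pos: [0.5459, 0.3668, 0.0198]
tool_rot: [0.526, 0.851, 0.004, 0.001]
wrist_force: [0.1, -0.7, 1.3]
grip_width: 0.0394
```

apply_moves(moves=[[0, 0, -0.03, 0, 0, 0], [0, 0, -0.05, 0, 0, 0], [0, 0, -0.05, 0, 0, 0], [0, 0, -0.05, 0, 0, 8.2], [0, 0, -0.03, 0, 0, 8.2], [0, 0, 0, 0, 0, 8.2], [-0.05, 0, 0, 0, 0, 0], [-0.05, 0, 0, 0, 0, 0], [-0.05, 0, 0, 0, 0, 0], [-0.05, 0, 0, 0, 0, 0], [-0.05, 0, 0, 0, 0, 0], [-0.05, 0, 0, 0, 0, 0], [-0.05, 0, 0, 0, 0, 0], [-0.05, 0, 0, 0, 0, 0], [-0.05, 0, 0, 0, 0, 0], [-0.05, 0, 0, 0, 0, 0], [-0.05, 0, 0, 0, 0, 0], [-0.05, 0, 0, 0, 0, 0], [0, 0, 0, 0, 0, 0], [0, 0, 0, 0, 0, 0]])

```text
time: 8.1
tool_pos: [0.5449, -0.2526, 0.22]
tool_rot: [0.701, 0.713, -0.005, -0.009]
wrist_force: [0.0, -0.6, -3.5]
grip_width: 0.0396
```

```bash
cat >> h.py <<'E'
def pockets(im,C):
    """dark pads -> centre on z=.006, sizes, angle"""
    g=cv2.GaussianBlur(im,(3,3),0).max(2); m=cv2.morphologyEx((g<60).astype(np.uint8),cv2.MORPH_OPEN,np.ones((5,5)))
    out=[]
    for c in cv2.findContours(m,0,2)[0]:
        if len(c)<20: continue
        P=onz(C,c[:,0,:],.006)[:,:2].astype(np.float32); r=cv2.minAreaRect(P); a=sorted(r[1])
        if .035<a[0]<.055 and .05<a[1]<.07:
            ang=(r[2]+(90 if r[1][1]>r[1][0] else 0)+90)%180-90; out.append((np.round(r[0],4),np.round(a,4),round(ang,1)))
    return out
E
python3 - <<'E'
from h import *
s=st();print(s['q'].round(2));im,W=cam('wrist');save('w3',im,1)
for o in pockets(im,W):print(*o)
im,D=cam('scene');print('scene')
for o in pockets(im,D):print(*o)
E
```

```text
t 8.1 pos [ 0.5449 -0.2526  0.22  ] x [-0.016  1.     0.005] z [-0.019  0.005 -1.   ] F [ 0.  -0.6 -3.5] w 0.0396
[-0.11  0.25 -0.15 -0.   -1.19 -1.44]
[ 0.4435 -0.0674] [0.0538 0.0562] 30.7
scene
[ 0.5801 -0.2482] [0.0442 0.0572] 2.9
[ 0.6432 -0.0133] [0.0426 0.0681] 28.2
```

View pics/w3.png

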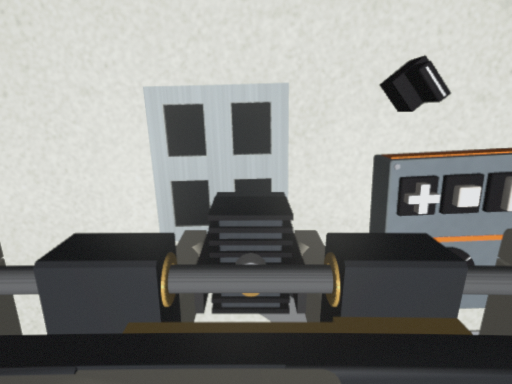

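apply_moves(moves=[[-0.018, 0.042, 0, -0.3, 1.1, -0.5], [-0.018, 0.042, 0, 0, 0, 0], [0, 0, 0, 0, 0, 0], [0, 0, 0, 0, 0, 0]])

```text
time: 8.7
tool_pos: [0.6326, -0.2811, 0.2185]
tool_rot: [0.695, 0.719, 0.004, -0.014]
wrist_force: [0.0, 1.2, -2.3]
grip_width: 0.0398
```

```bash
sed -i 's/if .035<a\[0\]<.055 and .05<a\[1\]<.07/if .03<a[0]<.065 and .04<a[1]<.09/' h.py; python3 - <<'E'
from h import *
s=st();im,W=cam('wrist');
for o in pockets(im,W):print(*o)
tgt(.63,-.29,.22,92)
E
```

```text
t 8.7 pos [ 0.6326 -0.2811  0.2185] x [-0.034  0.999  0.026] z [-0.014  0.026 -1.   ] F [ 0.   1.2 -2.3] w 0.0398
[ 0.8249 -0.1534] [0.0318 0.0455] 1.1
[ 0.8282 -0.3801] [0.0308 0.0448] 0.3
[0.6626 0.0137] [0.0639 0.075 ] -30.8
[ 0.5839 -0.322 ] [0.0363 0.0548] 2.1
[0.5546 0.0157] [0.0407 0.0487] 3.9
[ 0.4894 -0.2495] [0.0426 0.0572] 2.2
move mm [-8.9 -2.8 -1.7] turn [-0.8 -1.5 -0.1]
```

apply_moves(moves=[[-0.009, -0.003, -0.002, -0.8, -1.5, 0], [0, 0, 0, 0, 0, 0], [0, 0, 0, 0, 0, 0], [0, 0, 0, 0, 0, 0]])

```text
time: 9.25
tool_pos: [0.6283, -0.2895, 0.2224]
tool_rot: [0.695, 0.719, 0.001, 0.002]
wrist_force: [0.0, 1.4, -3.4]
grip_width: 0.0401
```

```bash
python3 - <<'E'
from h import *
s=st();tgt(.63,-.29,.22,92);im,W=cam('wrist');
for z in(.006,.012):
    p=rect(im,W,.54,-.29,z,.125,3200)
    if z==.012: save('pl',p[:, :] if len(p)<=600 else cv2.resize(p,(600,600)))
for t in (45,60,75,90):
    g=cv2.GaussianBlur(im,(3,3),0).max(2); m=(g<t).astype(np.uint8)
    for c in cv2.findContours(m,0,2)[0]:
        P=onz(W,c[:,0,:],.006)[:,:2].astype(np.float32)
        r=cv2.minAreaRect(P); 
        if .03<min(r[1])<.07 and max(r[1])<.1 and P[:,1].mean()<-.15: print(t,np.round(r[0],4),np.round(r[1],4),round(r[2],1))
E
```

```text
t 9.25 pos [ 0.6283 -0.2895  0.2224] x [-0.035  0.999 -0.002] z [ 0.004 -0.002 -1.   ] F [ 0.   1.4 -3.4] w 0.0401
move mm [-0.5  1.7  2.4] turn [0.2 0.1 0. ]
45 [ 0.7298 -0.6037] [0.0301 0.0319] 20.1
60 [ 0.7358 -0.5965] [0.0352 0.0336] 79.5
60 [ 0.584  -0.3242] [0.0544 0.0406] 2.1
60 [ 0.5806 -0.2459] [0.0555 0.0421] 2.0
60 [ 0.4927 -0.3288] [0.0563 0.0427] 2.2
60 [ 0.4895 -0.2496] [0.0577 0.0431] 2.6
75 [ 0.5841 -0.3248] [0.0567 0.0437] 2.1
75 [ 0.5806 -0.2454] [0.058 0.043] 3.2
75 [ 0.4929 -0.3289] [0.0583 0.044 ] 2.5
75 [ 0.489  -0.2495] [0.0581 0.0443] 1.9
90 [ 0.5847 -0.3249] [0.058  0.0445] 2.1
90 [ 0.5807 -0.2458] [0.0579 0.0448] 2.1
90 [ 0.4928 -0.329 ] [0.0583 0.0452] 2.2
90 [ 0.4895 -0.2497] [0.0597 0.045 ] 2.7
```

View pics/pl.png

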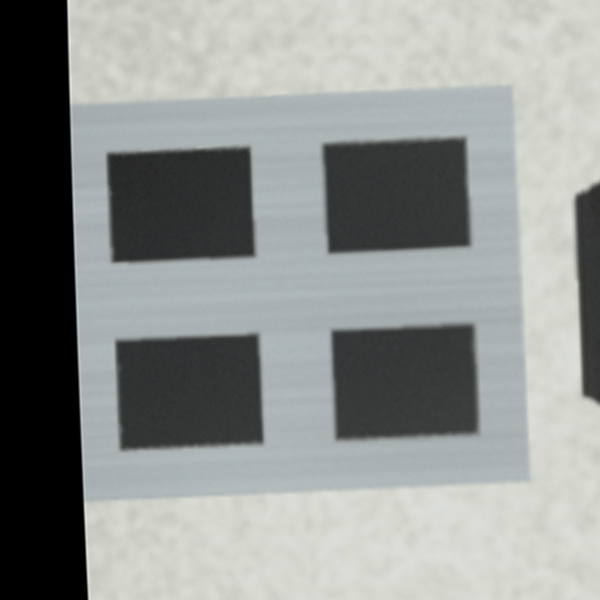

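apply_moves(moves=[[-0.017, -0.022, 0.02, 0.2, 0, 0], [-0.017, -0.022, 0.04, 0, 0, 0], [0, 0, 0.04, 0, 0, 0], [0, 0, 0.04, 0, 0, 0], [0, 0, 0.02, 0, 0, 0], [0, 0, 0, 0, 0, 0], [0, 0, 0, 0, 0, 0]])

```text
time: 10.18
tool_pos: [0.5867, -0.3279, 0.0604]
tool_rot: [0.695, 0.719, 0.0, 0.003]
wrist_force: [-0.9, -0.5, -2.1]
grip_width: 0.04
```

```bash
python3 - <<'E'
from h import *
s=st();tgt(.5847,-.3246,.034,92.2)
E
```

```text
t 10.18 pos [ 0.5867 -0.3279  0.0604] x [-0.035  0.999 -0.004] z [ 0.005 -0.004 -1.   ] F [-0.9 -0.5 -2.1] w 0.04
move mm [ 3.4 -2.  26.3] turn [ 0.3  0.2 -0.2]
```

apply_moves(moves=[[0.0034, -0.002, 0.013, 0.3, 0.2, 0], [0, 0, 0.012, 0, 0, 0], [0, 0, 0, 0, 0, 0], [0, 0, 0, 0, 0, 0]])

```text
time: 10.68
tool_pos: [0.586, -0.3246, 0.0362]
tool_rot: [0.694, 0.719, 0.0, 0.001]
wrist_force: [0.7, 0.3, -3.6]
grip_width: 0.0398
```

```bash
python3 - <<'E'
from h import *
s=st();tgt(.5847,-.3246,.034,92.2)
E
```

```text
t 10.68 pos [ 0.586  -0.3246  0.0362] x [-0.035  0.999 -0.002] z [ 0.003 -0.001 -1.   ] F [ 0.7  0.3 -3.6] w 0.0398
move mm [ 0.1 -1.3  2.2] turn [ 0.1  0.1 -0.2]
```

Lower with small steps into the pocket.

apply_moves(moves=[[0, -0.0012, 0.004, 0, 0, 0], [0, 0, 0.004, 0, 0, 0], [0, 0, 0.003, 0, 0, 0], [0, 0, 0.003, 0, 0, 0], [0, 0, 0.001, 0, 0, 0], [0, 0, 0, 0, 0, 0]])

```text
time: 11.42
tool_pos: [0.5855, -0.325, 0.022]
tool_rot: [0.694, 0.72, 0.001, 0.002]
wrist_force: [0.0, -0.9, -3.9]
grip_width: 0.0395
```

apply_moves(moves=[[0, 0, 0.001, 0, 0, 0], [0, 0, 0, 0, 0, 0], [0, 0, 0, 0, 0, 0], [0, 0, 0, 0, 0, 0]], fingers=0.3)

```text
time: 11.92
tool_pos: [0.5867, -0.3255, 0.0218]
tool_rot: [0.694, 0.72, 0.001, 0.004]
wrist_force: [0.5, -0.4, 0.5]
grip_width: 0.0569
```

apply_moves(moves=[[0, 0, -0.02, 0, 0, 0], [0, 0, -0.04, 0, 0, 0], [0, 0, -0.05, 0, 0, 0], [0, 0.02, -0.05, 0, 0, 0], [0, 0.02, 0, 0, 0, 0], [0, 0, 0, 0, 0, 0], [0, 0, 0, 0, 0, 0]])

```text
time: 12.8
tool_pos: [0.6254, -0.3236, 0.1869]
tool_rot: [0.694, 0.72, 0.001, 0.003]
wrist_force: [0.1, 0.0, -0.5]
grip_width: 0.0569
```

```bash
python3 - <<'E'
from h import *
s=st();im,W=cam('wrist');print(findload(im,W,.584,-.325,.006))
for z in (-.01,-.006,0,.006):print(z,onz(W,[findload(im,W,.584,-.325,.006)[1][1]],z+.056))
n,D='scene',cam('scene');print(findload(*D,.584,-.325,.006));D=cam('side');print(findload(*D,.584,-.325,.006))
D=cam('scene');im2=D[0];b=cam('side')[0];g=b[235:345,230:370];a=im2[215:335,80:210]
save('c2',np.hstack([cv2.resize(a,(390,360)),cv2.resize(g,(400,360))]))
E
```

```text
t 12.8 pos [ 0.6254 -0.3236  0.1869] x [-0.036  0.999 -0.003] z [ 0.005 -0.003 -1.   ] F [ 0.1  0.  -0.5] w 0.0569
(array([ 0.5837, -0.3243,  0.062 ]), (118, array([250.6, 144.2])), (np.float32(2.6), np.float32(0.49)))
-0.01 [[ 0.58574506 -0.32421789  0.046     ]]
-0.006 [[ 0.58523131 -0.32423346  0.05      ]]
0 [[ 0.58446067 -0.32425683  0.056     ]]
0.006 [[ 0.58369004 -0.32428019  0.062     ]]
(array([ 0.5855, -0.3265,  0.062 ]), (30, array([135.8, 290.3])), (np.float32(5.8), np.float32(0.28)))
(array([ 0.5838, -0.3274,  0.062 ]), (29, array([328.4, 273.3])), (np.float32(-53.6), np.float32(0.51)))
```

View pics/c2.png

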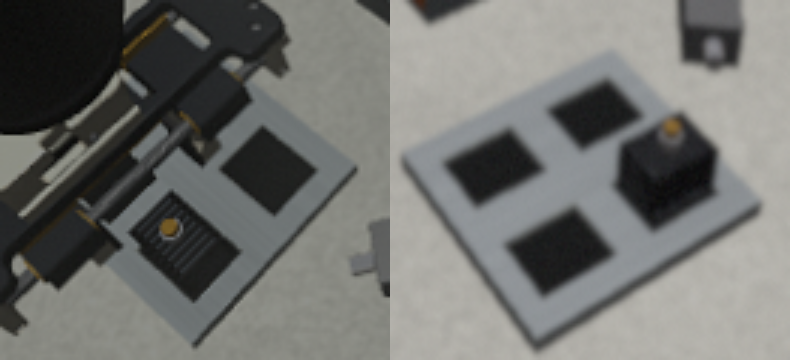

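apply_moves(moves=[[0, 0, -0.02, 0, 0, -10.5], [0, 0, -0.01, 0, 0, -10.5], [0, 0, 0, 0, 0, -10.5], [0, 0, 0, 0, 0, -10.5], [0, 0, 0, 0, 0, -10.5], [0, 0, 0, 0, 0, -10.5], [0, 0, 0, 0, 0, -10.5], [0, 0, 0, 0, 0, -10.5], [0, 0, 0, 0, 0, -10.5], [0, 0, 0, 0, 0, -10.5], [0, 0, 0, 0, 0, -10.5], [0, 0, 0, 0, 0, -10.5], [0, 0, 0, 0, 0, -10.5], [0, 0, 0, 0, 0, -10.5], [0, 0, 0, 0, 0, 0], [0, 0, 0, 0, 0, 0]], fingers=1)

```text
time: 15.05
tool_pos: [0.6198, -0.3241, 0.2132]
tool_rot: [-0.516, 0.856, 0.001, -0.002]
wrist_force: [-0.4, 0.5, 0.6]
grip_width: 0.0875
```

```bash
python3 - <<'E'
from h import *
s=st();print(s['q'].round(2));tgt(.432,.353,.2,239)
E
```

```text
t 15.05 pos [ 0.6198 -0.3241  0.2132] x [-0.467 -0.884  0.002] z [-0.003 -0.001 -1.   ] F [-0.4  0.5  0.6] w 0.0875
[-0.2   0.41  0.05  0.   -1.22  1.29]
move mm [-511.1  482.2   13.2] turn [ 0.1 -0.1  3.2]
```

apply_moves(moves=[[-0.039, 0.037, 0, 0, 0, 0], [-0.039, 0.037, 0, 0, 0, 0], [-0.039, 0.037, 0, 0, 0, 0], [-0.039, 0.037, 0, 0, 0, 0], [-0.039, 0.037, 0, 0, 0, 0], [-0.039, 0.037, 0, 0, 0, 0], [-0.039, 0.037, 0, 0, 0, 0], [-0.039, 0.037, 0, 0, 0, 0], [-0.039, 0.037, 0, 0, 0, 0], [-0.039, 0.037, 0, 0, 0, 0], [-0.039, 0.037, 0, 0, 0, 0], [-0.039, 0.037, 0, 0, 0, 0], [-0.03, 0.03, 0.01, 0, 0, 3], [0, 0, 0, 0, 0, 0], [0, 0, 0, 0, 0, 0], [0, 0, 0, 0, 0, 0]])

```text
time: 17.05
tool_pos: [0.4421, 0.3609, 0.2043]
tool_rot: [-0.469, 0.883, 0.001, 0.001]
wrist_force: [0.2, 0.6, 0.4]
grip_width: 0.0874
```

```bash
python3 - <<'E'
from h import *
s=st();print(s['q'].round(2));im,W=cam('wrist');q=findload(im,W,.4317,.3527);print(q)
tgt(q[0][0],q[0][1],.018,270+q[2][0])
for o in brass(im,5,600,25): print(o[0],onz(W,[o[1]],.06).round(4))
E
```

```text
t 17.05 pos [0.4421 0.3609 0.2043] x [-0.559 -0.829 -0.003] z [ 0.001  0.002 -1.   ] F [0.2 0.6 0.4] w 0.0874
[ 1.03  0.2  -0.26 -0.   -1.11 -0.05]
(array([0.4319, 0.3525, 0.06  ]), (98, array([262.6, 184.1])), (np.float32(-31.5), np.float32(0.48)))
move mm [ 13.2   3.8 186.4] turn [ 0.   0.2 -2.5]
134 [[0.4224 0.2155 0.06  ]]
98 [[0.4319 0.3525 0.06  ]]
589 [[0.4507 0.5898 0.06  ]]
469 [[0.2329 0.2659 0.06  ]]
19 [[0.463  0.5587 0.06  ]]
11 [[0.2667 0.2679 0.06  ]]
9 [[0.2014 0.3247 0.06  ]]
6 [[0.195  0.3162 0.06  ]]
```

apply_moves(moves=[[0.0132, 0.0038, 0.03, 0, 0, -2.5], [0, 0, 0.045, 0, 0, 0], [0, 0, 0.045, 0, 0, 0], [0, 0, 0.035, 0, 0, 0], [0, 0, 0.015, 0, 0, 0], [0, 0, 0, 0, 0, 0], [0, 0, 0, 0, 0, 0]])

```text
time: 17.98
tool_pos: [0.4367, 0.3506, 0.0356]
tool_rot: [-0.485, 0.874, 0.003, 0.006]
wrist_force: [-0.1, -0.6, 1.0]
grip_width: 0.0877
```

```bash
python3 - <<'E'
from h import *
st();tgt(.4319,.3525,.018,238.5)
E
```

```text
t 17.98 pos [0.4367 0.3506 0.0356] x [-0.529 -0.849 -0.013] z [ 0.008  0.01  -1.   ] F [-0.1 -0.6  1. ] w 0.0877
move mm [ 1.2  5.1 17.6] turn [-0.1  0.7 -0.4]
```

apply_moves(moves=[[0.0012, 0.0051, 0.009, 0, 0.7, -0.4], [0, 0, 0.009, 0, 0, 0], [0, 0, 0, 0, 0, 0]])

```text
time: 18.35
tool_pos: [0.4323, 0.354, 0.0189]
tool_rot: [-0.489, 0.872, 0.001, 0.002]
wrist_force: [-0.5, -0.1, -0.3]
grip_width: 0.0875
```

apply_moves(moves=[[0, 0, 0, 0, 0, 0], [0, 0, 0, 0, 0, 0], [0, 0, 0, 0, 0, 0], [0, 0, 0, 0, 0, 0], [0, 0, 0, 0, 0, 0]], fingers=-1, force=30)

```text
time: 18.98
tool_pos: [0.4325, 0.3543, 0.0193]
tool_rot: [-0.489, 0.872, 0.001, 0.002]
wrist_force: [0.5, 0.1, 1.3]
grip_width: 0.0432
```

apply_moves(moves=[[0, 0, 0, 0, 0, 0], [0, 0, 0, 0, 0, 0], [0, 0, -0.03, 0, 0, 0], [0, 0, -0.05, 0, 0, 0], [0, 0, -0.05, 0, 0, 0], [0, 0, -0.05, 0, 0, 0], [0, 0, -0.02, 0, 0, -8.4], [0, 0, 0, 0, 0, -8.4], [0, 0, 0, 0, 0, -8.4], [0, 0, 0, 0, 0, -8.4], [0, 0, 0, 0, 0, 0]])

```text
time: 20.35
tool_pos: [0.4302, 0.3521, 0.2237]
tool_rot: [0.726, -0.688, -0.0, -0.0]
wrist_force: [0.5, 0.3, -2.2]
grip_width: 0.0395
```

```bash
python3 - <<'E'
from h import *
st();tgt(.53,-.29,.22,272.2)
E
```

```text
t 20.35 pos [0.4302 0.3521 0.2237] x [ 0.053 -0.999 -0.001] z [-0.     0.001 -1.   ] F [ 0.5  0.3 -2.2] w 0.0395
move mm [646.5 -65.8   2.9] turn [0.  0.1 0.8]
```

apply_moves(moves=[[0.053, 0.001, 0, 0, 0, 0.8], [0.053, 0.001, 0, 0, 0, 0], [0.053, 0.001, 0, 0, 0, 0], [0.053, 0.001, 0, 0, 0, 0], [0.053, 0.001, 0, 0, 0, 0], [0.053, 0.001, 0, 0, 0, 0], [0.053, 0.001, 0, 0, 0, 0], [0.053, 0.001, 0, 0, 0, 0], [0.053, 0.001, 0, 0, 0, 0], [0.053, 0.001, 0, 0, 0, 0], [0.053, 0.001, 0, 0, 0, 0], [0.053, 0.001, 0, 0, 0, 0], [0, 0, 0, 0, 0, 0], [0, 0, 0, 0, 0, 0], [0, 0, 0, 0, 0, 0]])

```text
time: 22.22
tool_pos: [0.4272, -0.3026, 0.2208]
tool_rot: [-0.702, 0.713, 0.001, 0.001]
wrist_force: [-1.1, -0.2, -1.3]
grip_width: 0.0396
```

```bash
cat >> h.py <<'E'
def pk(im,W,t=80):
    g=cv2.GaussianBlur(im,(3,3),0).max(2); m=(g<t).astype(np.uint8)
    for c in cv2.findContours(m,0,2)[0]:
        P=onz(W,c[:,0,:],.006)[:,:2].astype(np.float32); r=cv2.minAreaRect(P)
        if .03<min(r[1])<.07 and max(r[1])<.1 and P[:,1].mean()<-.15: print(t,np.round(r[0],4),np.round(r[1],4),round(r[2],1))
E
python3 - <<'E'
from h import *
s=st();print(s['q'].round(2));im,W=cam('wrist')
pk(im,W,70);pk(im,W,90)
tgt(.5805,-.2466,.06,272.2)
E
```

```text
t 22.23 pos [ 0.4272 -0.3026  0.2208] x [-0.016 -1.    -0.002] z [-0.     0.002 -1.   ] F [-1.1 -0.2 -1.3] w 0.0396
[-0.24  0.11 -0.33 -0.   -1.13  1.8 ]
70 [ 0.4904 -0.2497] [0.0578 0.0435] 2.6
70 [ 0.494  -0.3286] [0.0577 0.0435] 2.7
70 [ 0.5817 -0.3253] [0.0524 0.0461] 1.6
70 [ 0.5806 -0.2455] [0.057  0.0444] 2.3
90 [ 0.4904 -0.2496] [0.059 0.045] 2.6
90 [ 0.4939 -0.3286] [0.059  0.0451] 2.6
90 [ 0.5815 -0.3249] [0.0529 0.0469] 1.6
90 [ 0.5804 -0.2455] [0.0575 0.0456] 2.5
move mm [ -57.8 -152.3  161. ] turn [-0.   0.1 -3.1]
```

apply_moves(moves=[[-0.019, -0.051, 0.0, 0, 0.1, -3.1], [-0.019, -0.051, 0.02, 0, 0, 0], [-0.019, -0.05, 0.04, 0, 0, 0], [0, 0, 0.04, 0, 0, 0], [0, 0, 0.04, 0, 0, 0], [0, 0, 0, 0, 0, 0], [0, 0, 0, 0, 0, 0]])

```text
time: 23.15
tool_pos: [0.5833, -0.2341, 0.0857]
tool_rot: [0.724, -0.689, 0.004, -0.002]
wrist_force: [0.3, -0.5, -1.3]
grip_width: 0.0402
```

```bash
python3 - <<'E'
from h import *
s=st();tgt(.5801,-.246,.036,272.2)
E
```

```text
t 23.15 pos [ 0.5833 -0.2341  0.0857] x [ 0.05  -0.999  0.002] z [ 0.009 -0.002 -1.   ] F [ 0.3 -0.5 -1.3] w 0.0402
move mm [11.6  4.2 49.7] turn [-0.5 -0.1  0.6]
```

apply_moves(moves=[[0.0116, 0.0042, 0.02, -0.5, 0, 0.6], [0, 0, 0.02, 0, 0, 0], [0, 0, 0.008, 0, 0, 0], [0, 0, 0, 0, 0, 0], [0, 0, 0, 0, 0, 0]])

```text
time: 23.78
tool_pos: [0.5827, -0.2485, 0.0417]
tool_rot: [0.72, -0.694, 0.004, -0.001]
wrist_force: [-0.4, -1.0, -0.7]
grip_width: 0.0401
```

```bash
python3 - <<'E'
from h import *
s=st();tgt(.5801,-.246,.022,272.2)
E
```

```text
t 23.77 pos [ 0.5827 -0.2485  0.0417] x [ 0.038 -0.999  0.004] z [ 0.008 -0.004 -1.   ] F [-0.4 -1.  -0.7] w 0.0401
move mm [-2.7  2.7 19.7] turn [-0.5 -0.3 -0. ]
```

apply_moves(moves=[[-0.0027, 0.0027, 0.005, -0.5, -0.3, 0], [0, 0, 0, 0, 0, 0]])

```text
time: 24.02
tool_pos: [0.5803, -0.2458, 0.0375]
tool_rot: [0.72, -0.694, -0.0, -0.001]
wrist_force: [0.0, 0.7, -2.5]
grip_width: 0.0397
```

```bash
python3 - <<'E'
from h import *
s=st();tgt(.5801,-.246,.022,272.2)
E
```

```text
t 24.02 pos [ 0.5803 -0.2458  0.0375] x [ 0.038 -0.999 -0.001] z [ 0.     0.001 -1.   ] F [ 0.   0.7 -2.5] w 0.0397
move mm [ 0.2  0.2 15.5] turn [-0.   0.1 -0.1]
```

apply_moves(moves=[[0, 0, 0.004, 0, 0, 0], [0, 0, 0.004, 0, 0, 0], [0, 0, 0.004, 0, 0, 0], [0, 0, 0.003, 0, 0, 0], [0, 0, 0.001, 0, 0, 0], [0, 0, 0, 0, 0, 0]])

```text
time: 24.78
tool_pos: [0.5807, -0.2457, 0.0215]
tool_rot: [0.721, -0.693, 0.0, -0.001]
wrist_force: [-0.3, 0.4, -1.3]
grip_width: 0.0397
```

apply_moves(moves=[[0, 0, 0.0, 0, 0, 0], [0, 0, 0, 0, 0, 0], [0, 0, 0, 0, 0, 0], [0, 0, 0, 0, 0, 0], [0, 0, -0.03, 0, 0, 0], [0, 0, -0.05, 0, 0, 0], [0, 0, -0.05, 0, 0, 0], [0, 0.04, -0.05, 0, 0, 0], [0, 0.04, 0, 0, 0, 0], [0, 0.04, 0, 0, 0, 0], [0, 0, 0, 0, 0, 0]], fingers=0.3)

```text
time: 26.15
tool_pos: [0.4597, -0.2508, 0.2054]
tool_rot: [0.721, -0.693, 0.001, -0.001]
wrist_force: [0.1, 0.3, -0.2]
grip_width: 0.0569
```

```bash
python3 - <<'E'
from h import *
s=st();im,W=cam('wrist')
print(findload(im,W,.5801,-.246,.006));print(findload(im,W,.5835,-.3246,.006))
tgt(.43,.217,.2,265)
E
```

```text
t 26.15 pos [ 0.4597 -0.2508  0.2054] x [ 0.039 -0.999  0.001] z [ 0.002 -0.001 -1.   ] F [ 0.1  0.3 -0.2] w 0.0569
(array([ 0.5813, -0.2449,  0.062 ]), (138, array([249.6,  49.9])), (np.float32(-0.0), np.float32(0.4)))
(array([ 0.584 , -0.3244,  0.062 ]), (149, array([338. ,  50.2])), (np.float32(5.0), np.float32(0.45)))
move mm [-468.7   12.6    4.9] turn [-0.2 -0.   7.3]
```

apply_moves(moves=[[-0.05, 0.001, 0, 0, 0, 0], [-0.052, 0.001, 0, 0, 0, 0], [-0.052, 0.001, 0, 0, 0, 0], [-0.052, 0.001, 0, 0, 0, 0], [-0.052, 0.001, 0, 0, 0, 0], [-0.052, 0.001, 0, 0, 0, 0], [-0.052, 0.001, 0, 0, 0, 0], [-0.052, 0.001, 0, 0, 0, 0], [-0.05, 0.001, 0, 0, 0, 7], [0, 0, 0, 0, 0, 0], [0, 0, 0, 0, 0, 0], [0, 0, 0, 0, 0, 0]], fingers=1)

```text
time: 27.7
tool_pos: [0.4414, 0.2325, 0.2032]
tool_rot: [-0.676, 0.736, -0.003, 0.0]
wrist_force: [0.6, 0.1, -0.2]
grip_width: 0.0875
```

```bash
python3 - <<'E'
from h import *
s=st();print(s['q'].round(2));im,W=cam('wrist');q=findload(im,W,.4225,.2165);print(q)
tgt(q[0][0],q[0][1],.018,270+q[2][0])
E
```

```text
t 27.7 pos [0.4414 0.2325 0.2032] x [-0.085 -0.996  0.003] z [ 0.004 -0.003 -1.   ] F [ 0.6  0.1 -0.2] w 0.0875
[ 0.88  0.08 -0.41  0.01 -1.08  0.6 ]
(array([0.4222, 0.2156, 0.06  ]), (97, array([268. , 198.1])), (np.float32(-2.9), np.float32(0.51)))
move mm [ 17.8  18.5 185.2] turn [-0.2 -0.2 -2. ]
```

apply_moves(moves=[[0.0178, 0.0185, 0.03, 0, 0, -1.0], [0, 0, 0.045, 0, 0, 0], [0, 0, 0.045, 0, 0, 0], [0, 0, 0.035, 0, 0, 0], [0, 0, 0.005, 0, 0, 0], [0, 0, 0, 0, 0, 0], [0, 0, 0, 0, 0, 0]])

```text
time: 28.62
tool_pos: [0.4257, 0.2129, 0.0439]
tool_rot: [-0.681, 0.732, -0.003, 0.005]
wrist_force: [-0.2, 0.7, -0.3]
grip_width: 0.0874
```

```bash
python3 - <<'E'
from h import *
st();tgt(.4222,.2156,.018,266)
E
```

```text
t 28.62 pos [0.4257 0.2129 0.0439] x [-0.072 -0.997 -0.004] z [ 0.011  0.003 -1.   ] F [-0.2  0.7 -0.3] w 0.0874
move mm [-2.3  3.9 25.9] turn [-0.6  0.2 -0.2]
```

apply_moves(moves=[[-0.0023, 0.0039, 0.014, -0.6, 0.2, 0], [0, 0, 0.012, 0, 0, 0], [0, 0, 0, 0, 0, 0], [0, 0, 0, 0, 0, 0]])

```text
time: 29.12
tool_pos: [0.4228, 0.217, 0.0179]
tool_rot: [-0.681, 0.732, 0.001, 0.002]
wrist_force: [-0.1, -0.2, -0.1]
grip_width: 0.0876
```

apply_moves(moves=[[0, 0, 0, 0, 0, 0], [0, 0, 0, 0, 0, 0], [0, 0, 0, 0, 0, 0], [0, 0, 0, 0, 0, 0], [0, 0, 0, 0, 0, 0], [0, 0, 0, 0, 0, 0], [0, 0, 0, 0, 0, 0]], fingers=-1, force=30)

```text
time: 30.0
tool_pos: [0.4229, 0.217, 0.0184]
tool_rot: [-0.681, 0.732, 0.001, 0.002]
wrist_force: [-0.7, -0.9, -0.1]
grip_width: 0.04
```

apply_moves(moves=[[0, 0, -0.03, 0, 0, 0], [0, 0, -0.05, 0, 0, 0], [0, 0, -0.05, 0, 0, 0], [0, 0, -0.05, 0, 0, -6.4], [0, 0, -0.02, 0, 0, 0], [0.05, -0.006, 0, 0, 0, 0], [0.05, -0.006, 0, 0, 0, 0], [0.05, -0.006, 0, 0, 0, 0], [0.05, -0.006, 0, 0, 0, 0], [0.05, -0.006, 0, 0, 0, 0], [0.05, -0.006, 0, 0, 0, 0], [0.05, -0.006, 0, 0, 0, 0], [0.05, -0.006, 0, 0, 0, 0], [0.03, -0.006, 0, 0, 0, 0], [0, 0, 0, 0, 0, 0], [0, 0, 0, 0, 0, 0], [0, 0, 0, 0, 0, 0]])

```text
time: 32.12
tool_pos: [0.4929, -0.223, 0.2193]
tool_rot: [0.723, -0.691, -0.004, -0.0]
wrist_force: [0.9, -0.0, -1.6]
grip_width: 0.0401
```

```bash
python3 - <<'E'
from h import *
s=st();tgt(.4912,-.2499,.07,272.2)
E
```

```text
t 32.12 pos [ 0.4929 -0.223   0.2193] x [ 0.045 -0.999 -0.006] z [-0.004  0.006 -1.   ] F [ 0.9 -0.  -1.6] w 0.0401
move mm [ 27.6   2.3 149.1] turn [0.2 0.3 0.4]
```

apply_moves(moves=[[0.0276, 0.0023, 0.04, 0.2, 0.3, 0.4], [0, 0, 0.045, 0, 0, 0], [0, 0, 0.045, 0, 0, 0], [0, 0, 0.015, 0, 0, 0], [0, 0, 0, 0, 0, 0], [0, 0, 0, 0, 0, 0]])

```text
time: 32.88
tool_pos: [0.4947, -0.2466, 0.0738]
tool_rot: [0.723, -0.691, 0.002, -0.002]
wrist_force: [0.2, 0.2, -1.7]
grip_width: 0.0401
```

```bash
python3 - <<'E'
from h import *
s=st();tgt(.4912,-.2499,.036,272.2)
E
```

```text
t 32.88 pos [ 0.4947 -0.2466  0.0738] x [ 0.046 -0.999  0.001] z [ 0.006 -0.001 -1.   ] F [ 0.2  0.2 -1.7] w 0.0401
move mm [ 3.1  3.8 37.7] turn [-0.4 -0.1  0.4]
```

apply_moves(moves=[[0.0031, 0.0038, 0.018, -0.4, -0.1, 0.4], [0, 0, 0.018, 0, 0, 0], [0, 0, 0, 0, 0, 0], [0, 0, 0, 0, 0, 0]])

```text
time: 33.38
tool_pos: [0.4925, -0.2502, 0.0382]
tool_rot: [0.721, -0.693, 0.001, -0.001]
wrist_force: [0.7, 0.7, -1.0]
grip_width: 0.0402
```

```bash
python3 - <<'E'
from h import *
s=st();tgt(.4912,-.2499,.0205,272.2)
E
```

```text
t 33.38 pos [ 0.4925 -0.2502  0.0382] x [ 0.039 -0.999 -0.   ] z [ 0.003  0.    -1.   ] F [ 0.7  0.7 -1. ] w 0.0402
move mm [-0.3  1.3 17.7] turn [-0.2  0.   0. ]
```

apply_moves(moves=[[-0.0003, 0.0013, 0.005, -0.2, 0, 0], [0, 0, 0.004, 0, 0, 0], [0, 0, 0.004, 0, 0, 0], [0, 0, 0.003, 0, 0, 0], [0, 0, 0.002, 0, 0, 0], [0, 0, 0.0005, 0, 0, 0], [0, 0, 0, 0, 0, 0]])

```text
time: 34.25
tool_pos: [0.4921, -0.2502, 0.0206]
tool_rot: [0.721, -0.693, 0.001, -0.0]
wrist_force: [0.5, -1.0, -3.1]
grip_width: 0.0399
```

apply_moves(moves=[[0, 0, 0, 0, 0, 0], [0, 0, 0, 0, 0, 0], [0, 0, 0, 0, 0, 0], [0, 0, 0, 0, 0, 0]], fingers=0.3)

```text
time: 34.75
tool_pos: [0.4928, -0.2504, 0.0209]
tool_rot: [0.721, -0.693, 0.001, -0.001]
wrist_force: [0.4, -0.2, -0.1]
grip_width: 0.0571
```

apply_moves(moves=[[0, 0, -0.03, 0, 0, 0], [0, 0, -0.05, 0, 0, 0], [0, 0, -0.05, 0, 0, 0], [0, 0.02, -0.05, 0, 0, 0], [0, 0.03, -0.02, 0, 0, 0], [0, 0, 0, 0, 0, 0], [0, 0, 0, 0, 0, 0]])

```text
time: 35.62
tool_pos: [0.441, -0.2523, 0.2268]
tool_rot: [0.721, -0.693, 0.001, -0.0]
wrist_force: [0.6, 1.1, -0.6]
grip_width: 0.057
```

```bash
python3 - <<'E'
from h import *
s=st();im,W=cam('wrist')
for q in [(.5801,-.246),(.5835,-.3246),(.4905,-.25)]: print(findload(im,W,*q,.006))
im2,D=cam('scene');im3,S=cam('side')
mm=lambda i:cv2.resize(i,(390,293))
save('c3',np.vstack([np.hstack([mm(im),mm(im2)]),np.hstack([cv2.resize(im3[210:345,230:410],(390,293)),cv2.resize(im3[100:200,100:240],(390,293))])]))
E
```

```text
t 35.62 pos [ 0.441  -0.2523  0.2268] x [ 0.04  -0.999  0.001] z [ 0.002 -0.001 -1.   ] F [ 0.6  1.1 -0.6] w 0.057
(array([ 0.5811, -0.2448,  0.062 ]), (127, array([248.7,  32.1])), (np.float32(1.5), np.float32(0.52)))
(array([ 0.5837, -0.3242,  0.062 ]), (135, array([332.5,  32.5])), (np.float32(4.8), np.float32(0.38)))
(array([ 0.4915, -0.2496,  0.062 ]), (94, array([249.9, 128.9])), (np.float32(-0.2), np.float32(0.62)))
```

View pics/c3.png

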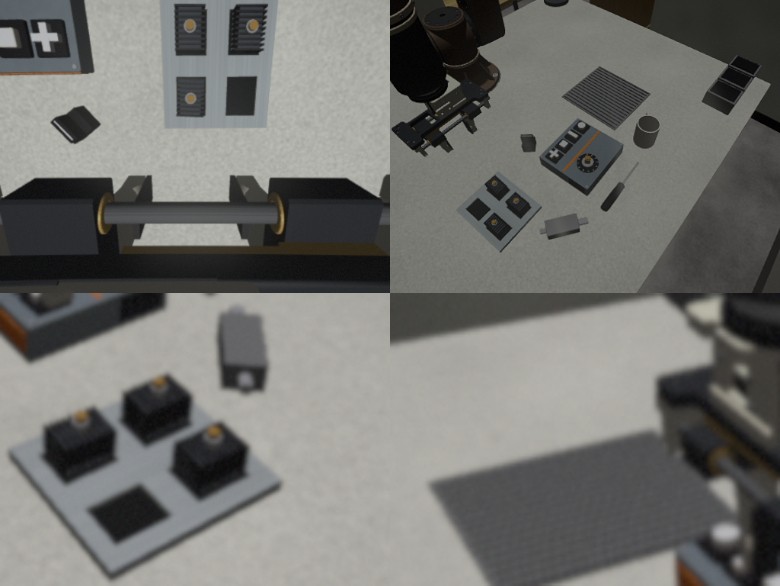

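apply_moves(moves=[[-0.044, 0.0, 0, 0, 0, 0], [-0.044, 0, 0, 0, 0, 0], [-0.044, 0, 0, 0, 0, 0], [-0.044, 0, 0, 0, 0, 0], [0, 0, 0, 0, 0, -10.5], [0, 0, 0, 0, 0, -10.5], [0, 0, 0, 0, 0, -10.5], [0, 0, 0, 0, 0, -10.5], [0, 0, 0, 0, 0, 0], [0, 0, 0, 0, 0, 0], [0, 0, 0, 0, 0, 0]], fingers=0.3)

```text
time: 37.15
tool_pos: [0.4347, -0.0693, 0.2163]
tool_rot: [0.923, -0.385, -0.008, 0.006]
wrist_force: [0.6, 0.6, -0.1]
grip_width: 0.0569
```

```bash
python3 - <<'E'
from h import *
s=st();print(s['q'].round(2));im,W=cam('wrist')
tgt(.439,-.074,.2,315)
p=rect(im,W,.439,-.074,.064,.05,4000);save('kn',p)
g=p.min(2).astype(int);n=len(p)
# white line: bright thin, inside dark knob: bright after local dark surround
bh=cv2.morphologyEx(g.astype(np.uint8),cv2.MORPH_TOPHAT,np.ones((25,25)))
m=(bh>60).astype(np.uint8)
for c in cv2.findContours(m,0,2)[0]:
    r=cv2.minAreaRect(c)
    if max(r[1])>60 and min(r[1])<30:
        x,y=r[0];print('line ctr',.439+(x-n/2+.5)/4000,-.074-(y-n/2+.5)/4000,np.array(r[1])/4,r[2])
np.save('kn.npy',p)
E
```

```text
t 37.15 pos [ 0.4347 -0.0693  0.2163] x [ 0.703 -0.711 -0.01 ] z [-0.019 -0.005 -1.   ] F [ 0.6  0.6 -0.1] w 0.0569
[ 0.29 -0.02 -0.48 -0.   -1.13  2.06]
move mm [ 6.5 -0.1 16.3] turn [ 0.9  0.6 -0.3]
line ctr 0.4407862663269043 -0.07477276229858398 [ 2.71451259 33.35073853] 49.04448699951172
```

View pics/kn.png

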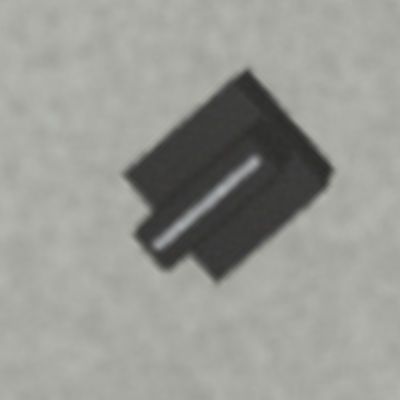

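apply_moves(moves=[[0.007, -0.001, 0.03, 0.9, 0.6, 4], [0, 0, 0.04, 0, 0, 0], [0, 0, 0.04, 0, 0, 0], [0, 0, 0.02, 0, 0, 0], [0, 0, 0, 0, 0, 0], [0, 0, 0, 0, 0, 0]])

```text
time: 37.95
tool_pos: [0.4421, -0.0741, 0.0849]
tool_rot: [0.907, -0.422, 0.003, -0.001]
wrist_force: [-0.5, -0.6, 0.1]
grip_width: 0.0571
```

```bash
python3 - <<'E'
from h import *
s=st();tgt(.4408,-.0748,.038,310.7)
E
```

```text
t 37.95 pos [ 0.4421 -0.0741  0.0849] x [ 0.644 -0.765  0.004] z [ 0.005 -0.001 -1.   ] F [-0.5 -0.6  0.1] w 0.0571
move mm [-0.5  1.6 46.8] turn [-0.2 -0.3 -0.6]
```

apply_moves(moves=[[-0.0005, 0.0016, 0.025, -0.2, -0.3, -0.6], [0, 0, 0.018, 0, 0, 0], [0, 0, 0.002, 0, 0, 0], [0, 0, 0, 0, 0, 0], [0, 0, 0, 0, 0, 0]])

```text
time: 38.58
tool_pos: [0.4456, -0.0737, 0.0448]
tool_rot: [0.909, -0.417, 0.004, -0.003]
wrist_force: [-0.4, -1.6, 1.2]
grip_width: 0.0571
```

```bash
python3 - <<'E'
from h import *
s=st();tgt(.4408,-.0748,.038,310.7)
E
```

```text
t 38.58 pos [ 0.4456 -0.0737  0.0448] x [ 0.652 -0.758  0.005] z [ 0.01   0.003 -1.   ] F [-0.4 -1.6  1.2] w 0.0571
move mm [-2.3  4.4  6.7] turn [-0.5 -0.3  0. ]
```

apply_moves(moves=[[-0.0023, 0.0044, 0.006, -0.5, -0.3, 0], [0, 0, 0, 0, 0, 0], [0, 0, 0, 0, 0, 0]])

```text
time: 38.95
tool_pos: [0.4411, -0.0747, 0.0394]
tool_rot: [0.909, -0.417, 0.0, -0.001]
wrist_force: [0.7, -0.1, -0.0]
grip_width: 0.0568
```

```bash
python3 - <<'E'
from h import *
s=st();tgt(.4408,-.0748,.038,310.7)
E
```

```text
t 38.95 pos [ 0.4411 -0.0747  0.0394] x [ 0.652 -0.758 -0.   ] z [ 0.001  0.001 -1.   ] F [ 0.7 -0.1 -0. ] w 0.0568
move mm [-0.1  0.3  1.4] turn [-0.1  0.   0. ]
```

Close on the grip bar.

apply_moves(moves=[[0, 0, 0.001, 0, 0, 0], [0, 0, 0, 0, 0, 0], [0, 0, 0, 0, 0, 0], [0, 0, 0, 0, 0, 0], [0, 0, 0, 0, 0, 0], [0, 0, 0, 0, 0, 0], [0, 0, 0, 0, 0, 0]], fingers=-1, force=40)

```text
time: 39.83
tool_pos: [0.441, -0.0747, 0.0382]
tool_rot: [0.909, -0.417, 0.0, -0.001]
wrist_force: [0.1, -0.7, -1.1]
grip_width: 0.0138
```

apply_moves(moves=[[0, 0, -0.02, 0, 0, 0], [0, 0, -0.04, 0, 0, 0], [0, 0, -0.05, 0, 0, 0], [0, 0, -0.05, 0, 0, 0], [0, 0, -0.04, 0, 0, 0], [0, 0, 0, 0, 0, 0], [0, 0, 0, 0, 0, 0], [0, 0, 0, 0, 0, 0]])

```text
time: 40.83
tool_pos: [0.4384, -0.0753, 0.2421]
tool_rot: [0.909, -0.417, -0.002, 0.001]
wrist_force: [0.4, 0.4, -1.0]
grip_width: 0.0135
```

```bash
python3 - <<'E'
from h import *
s=st();tgt(.65,-.02,.22,310.7)
E
```

```text
t 40.83 pos [ 0.4384 -0.0753  0.2421] x [ 0.652 -0.759 -0.004] z [-0.005  0.001 -1.   ] F [ 0.4  0.4 -1. ] w 0.0135
move mm [  96.  -196.6   21.1] turn [ 0.2  0.2 -0. ]
```

apply_moves(moves=[[0.032, -0.032, 0.005, 0.2, 0.2, 0], [0.032, -0.032, 0.0, 0, 0, 0], [0.028, -0.028, 0.0, 0, 0, 0], [0, 0, 0, 0, 0, 0], [0, 0, 0, 0, 0, 0], [0, 0, 0, 0, 0, 0]])

```text
time: 41.58
tool_pos: [0.5677, -0.0856, 0.2288]
tool_rot: [0.909, -0.417, -0.005, 0.003]
wrist_force: [-0.6, -0.3, -0.6]
grip_width: 0.0136
```

```bash
python3 - <<'E'
from h import *
s=st();im,W=cam('wrist');x,y=.653,-.019
a=rect(im,W,x,y,.084,.03,6600);b=rect(im,W,.58,0,.068,.11,1800)
save('sh',np.hstack([a,b]))
for lo in (40,60,80):
    d=a.astype(int);m=((d[...,0]-d[...,2])>lo).astype(np.uint8)
    c=max(cv2.findContours(m,0,2)[0],key=cv2.contourArea);r=cv2.minAreaRect(c);n=len(a)
    print(lo,x+(r[0][0]-n/2+.5)/6600,y-(r[0][1]-n/2+.5)/6600,np.array(r[1])/6.6,-r[2])
E
```

```text
t 41.58 pos [ 0.5677 -0.0856  0.2288] x [ 0.652 -0.758 -0.007] z [-0.012 -0.001 -1.   ] F [-0.6 -0.3 -0.6] w 0.0136
40 0.6524161247484612 -0.01950510753284801 [15.92765693 16.43902056] -59.18429183959961
60 0.6524655678488992 -0.019460995760830966 [15.17202204 15.79296459] -59.18429183959961
80 0.6525315713593455 -0.019371116869377366 [14.27256844 15.01222206] -59.18429183959961
```

View pics/sh.png

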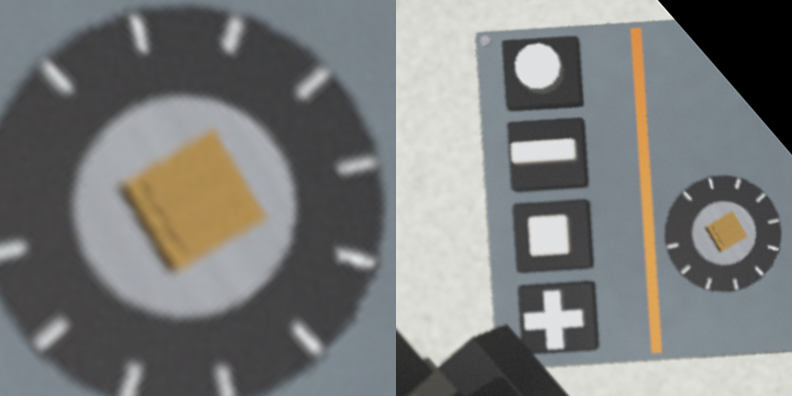

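apply_moves(moves=[[0.002, -0.036, 0, 0.1, 0.7, 0], [0.002, -0.036, 0.02, 0, 0, 0], [0.001, -0.034, 0.02, 0, 0, 0], [0, 0, 0.02, 0, 0, 9.2], [0, 0, 0, 0, 0, 0], [0, 0, 0, 0, 0, 0], [0, 0, 0, 0, 0, 0]])

```text
time: 42.5
tool_pos: [0.6517, -0.0186, 0.1732]
tool_rot: [0.873, -0.487, 0.004, 0.002]
wrist_force: [-0.7, 0.7, -1.1]
grip_width: 0.0136
```

```bash
python3 - <<'E'
from h import *
s=st();tgt(.653,-.0193,.135,301.5)
E
```

```text
t 42.5 pos [ 0.6517 -0.0186  0.1732] x [ 0.526 -0.851  0.009] z [ 0.006 -0.007 -1.   ] F [-0.7  0.7 -1.1] w 0.0136
move mm [ 0.9 -0.7 38.2] turn [-0.1 -0.5  0.2]
```

apply_moves(moves=[[0.0009, -0.0007, 0.02, 0, -0.5, 0.2], [0, 0, 0.015, 0, 0, 0], [0, 0, 0, 0, 0, 0], [0, 0, 0, 0, 0, 0]])

```text
time: 43.0
tool_pos: [0.6529, -0.0199, 0.1373]
tool_rot: [0.873, -0.488, 0.001, -0.001]
wrist_force: [0.1, -0.2, -0.5]
grip_width: 0.0137
```

```bash
python3 - <<'E'
from h import *
s=st();tgt(.653,-.0193,.126,301.5)
E
```

```text
t 43.0 pos [ 0.6529 -0.0199  0.1373] x [ 0.524 -0.852  0.001] z [ 0.003  0.001 -1.   ] F [ 0.1 -0.2 -0.5] w 0.0137
move mm [-0.5 -0.3 11.3] turn [-0.2 -0.   0.1]
```

apply_moves(moves=[[-0.0005, -0.0003, 0.006, -0.2, 0, 0], [0, 0, 0.005, 0, 0, 0], [0, 0, 0.004, 0, 0, 0], [0, 0, 0.003, 0, 0, 0], [0, 0, 0, 0, 0, 0]])

```text
time: 43.62
tool_pos: [0.6533, -0.019, 0.1185]
tool_rot: [0.873, -0.488, 0.0, 0.0]
wrist_force: [0.8, -0.4, -0.6]
grip_width: 0.0137
```

```bash
python3 - <<'E'
from h import *
s=st();tgt(.653,-.0193,.098,301.5)
E
```

```text
t 43.62 pos [ 0.6533 -0.019   0.1185] x [ 0.524 -0.852  0.001] z [ 0.001 -0.001 -1.   ] F [ 0.8 -0.4 -0.6] w 0.0137
move mm [ 0.   0.4 20.5] turn [ 0.  -0.1  0.1]
```

Already 4 mm past the shaft tip with no force; continue.

apply_moves(moves=[[0, 0, 0.003, 0, 0, 0], [0, 0, 0.003, 0, 0, 0], [0, 0, 0.003, 0, 0, 0], [0, 0, 0, 0, 0, 0]])

```text
time: 44.12
tool_pos: [0.6537, -0.0192, 0.1093]
tool_rot: [0.873, -0.488, 0.001, 0.0]
wrist_force: [0.3, -0.1, -1.6]
grip_width: 0.0136
```

apply_moves(moves=[[0, 0, 0.004, 0, 0, 0], [0, 0, 0.003, 0, 0, 0], [0, 0, 0.003, 0, 0, 0], [0, 0, 0.001, 0, 0, 0], [0, 0, 0, 0, 0, 0]])

```text
time: 44.75
tool_pos: [0.6538, -0.0192, 0.098]
tool_rot: [0.873, -0.488, 0.001, 0.0]
wrist_force: [0.2, -0.4, 1.2]
grip_width: 0.0135
```

apply_moves(moves=[[0, 0, 0.0015, 0, 0, 0], [0, 0, 0.001, 0, 0, 0], [0, 0, 0, 0, 0, 0]])

```text
time: 45.12
tool_pos: [0.654, -0.0192, 0.0982]
tool_rot: [0.873, -0.487, 0.002, -0.0]
wrist_force: [-1.4, 0.4, -1.2]
grip_width: 0.0136
```

apply_moves(moves=[[0, 0, 0, 0, 0, 5], [0, 0, 0, 0, 0, 5], [0, 0, 0, 0, 0, 5], [0, 0, 0, 0, 0, 5], [0, 0, 0, 0, 0, 5], [0, 0, 0, 0, 0, 5], [0, 0, 0, 0, 0, 0]])

```text
time: 46.0
tool_pos: [0.6539, -0.0199, 0.098]
tool_rot: [0.712, -0.702, 0.002, -0.0]
wrist_force: [-1.2, 0.6, 1.9]
grip_width: 0.0136
```

```bash
python3 - <<'E'
from h import *
s=st();print(s['torque'],s['q'].round(2));tgt(.653,-.0193,.098,270)
E
```

```text
t 46.0 pos [ 0.6539 -0.0199  0.098 ] x [ 0.013 -1.     0.002] z [ 0.003 -0.002 -1.   ] F [-1.2  0.6  1.9] w 0.0136
[-0.1386905   0.41699835  0.03036878] [ 0.27  0.42 -0.2   0.   -0.94  1.31]
move mm [-0.6  0.8  0. ] turn [-0.2 -0.1  0.8]
```

apply_moves(moves=[[-0.0005, 0.0008, 0, 0, 0, 4], [0, 0, 0, 0, 0, 4], [0, 0, 0, 0, 0, 4], [0, 0, 0, 0, 0, 4]])

```text
time: 46.5
tool_pos: [0.6538, -0.0197, 0.098]
tool_rot: [-0.608, 0.794, -0.002, 0.001]
wrist_force: [-1.5, 0.9, 1.4]
grip_width: 0.0133
```

```bash
python3 - <<'E'
from h import *
s=st();print(s['torque'],s['q'].round(2));tgt(.653,-.0193,.098,270)
E
```

```text
t 46.5 pos [ 0.6538 -0.0197  0.098 ] x [-0.261 -0.965  0.002] z [ 0.004 -0.003 -1.   ] F [-1.5  0.9  1.4] w 0.0133
[0.05816934 0.48543376 0.03650546] [ 0.27  0.42 -0.2   0.   -0.94  1.03]
move mm [-0.2  0.9 -0. ] turn [ -0.3  -0.1 -15.1]
```

apply_moves(moves=[[0, 0.0006, 0, 0, 0, 4], [0, 0, 0, 0, 0, 4], [0, 0, 0, 0, 0, 4]])

```text
time: 46.88
tool_pos: [0.6538, -0.0196, 0.098]
tool_rot: [-0.522, 0.853, -0.003, 0.001]
wrist_force: [-1.9, 0.2, 2.0]
grip_width: 0.0142
```

```bash
python3 - <<'E'
from h import *
s=st();print(s['torque'],s['q'].round(2));tgt(.653,-.0193,.098,270)
E
```

```text
t 46.88 pos [ 0.6538 -0.0196  0.098 ] x [-0.456 -0.89   0.   ] z [ 0.005 -0.003 -1.   ] F [-1.9  0.2  2. ] w 0.0142
[-0.00771433  0.48986652  0.08775106] [ 0.27  0.42 -0.2   0.01 -0.94  0.82]
move mm [0.1 0.9 0. ] turn [ -0.3  -0.1 -27.1]
```

apply_moves(moves=[[0, 0.0006, 0, 0, 0, 4], [0, 0, 0, 0, 0, 3]])

```text
time: 47.12
tool_pos: [0.6539, -0.0196, 0.098]
tool_rot: [-0.47, 0.883, -0.003, 0.002]
wrist_force: [-0.4, -0.5, 1.2]
grip_width: 0.0141
```

```bash
python3 - <<'E'
from h import *
s=st();print(s['torque'],s['q'].round(2));tgt(.653,-.0193,.098,270)
E
```

```text
t 47.12 pos [ 0.6539 -0.0196  0.098 ] x [-0.558 -0.83  -0.   ] z [ 0.006 -0.004 -1.   ] F [-0.4 -0.5  1.2] w 0.0141
[-0.10516721  0.46792615  1.0399448 ] [ 0.27  0.42 -0.2   0.01 -0.94  0.7 ]
move mm [0.3 0.9 0. ] turn [ -0.4  -0.1 -33.9]
```

apply_moves(moves=[[0, 0, 0, 0, 0, 1], [0, 0, 0, 0, 0, 0], [0, 0, 0, 0, 0, 0]])

```text
time: 47.5
tool_pos: [0.6539, -0.0195, 0.098]
tool_rot: [-0.465, 0.885, -0.003, 0.001]
wrist_force: [-0.9, -0.8, 1.1]
grip_width: 0.0142
```

apply_moves(moves=[[0, 0, 0, 0, 0, 0], [0, 0, 0, 0, 0, 0], [0, 0, 0, 0, 0, 0], [0, 0, 0, 0, 0, 0], [0, 0, 0, 0, 0, 0]], fingers=-0.1)

```text
time: 48.12
tool_pos: [0.654, -0.0194, 0.0977]
tool_rot: [-0.464, 0.886, -0.003, 0.002]
wrist_force: [1.1, 0.3, -0.2]
grip_width: 0.0393
```

apply_moves(moves=[[0, 0, -0.02, 0, 0, 0], [0, 0, -0.03, 0, 0, 0], [0, 0, -0.04, 0, 0, 0], [0, 0, -0.03, 0, 0, 0], [0, 0, 0, 0, 0, 0], [0, 0, 0, 0, 0, 0]])

```text
time: 48.88
tool_pos: [0.6525, -0.0191, 0.2201]
tool_rot: [-0.464, 0.886, -0.002, 0.001]
wrist_force: [0.7, 0.6, -0.1]
grip_width: 0.0398
```

```bash
python3 - <<'E'
from h import *
s=st();print(s['torque'],s['q'].round(2))
im,W=cam('wrist');im2,D=cam('scene')
x,y,z=.653,-.019,.124
a=rect(im,W,x,y,z,.03,6600)
save('k2',np.hstack([cv2.resize(im,(400,300)),cv2.resize(a,(300,300))]))
im3,S=cam('side')
save('k3',np.hstack([cv2.resize(im3[150:250,190:320],(390,300)),cv2.resize(im2[150:270,190:320],(325,300))]))
print(proj(S,[(x,y,.06),(x,y,.124),(x,y,.094)]),proj(D,[(x,y,.06),(x,y,.124)]))
E
python3 - <<'E'
import cv2,numpy as np
a=cv2.imread('pics/k2.png');b=cv2.imread('pics/k3.png');
w=max(a.shape[1],b.shape[1]);f=lambda i:np.pad(i,((0,0),(0,w-i.shape[1]),(0,0)))
cv2.imwrite('pics/k4.png',np.vstack([f(a),f(b)]))
E
```

```text
t 48.88 pos [ 0.6525 -0.0191  0.2201] x [-0.57  -0.822  0.001] z [ 0.004 -0.003 -1.   ] F [ 0.7  0.6 -0.1] w 0.0398
[-0.04740079  0.06667603 -0.00321958] [ 0.27  0.32 -0.06  0.   -1.19  0.69]
[[273.36291969 189.68616806]
 [274.34880068 167.30476366]
 [273.87824433 177.97871173]] [[259.35251921 210.19965086]
 [259.51127918 194.77141609]]
```

View pics/k4.png

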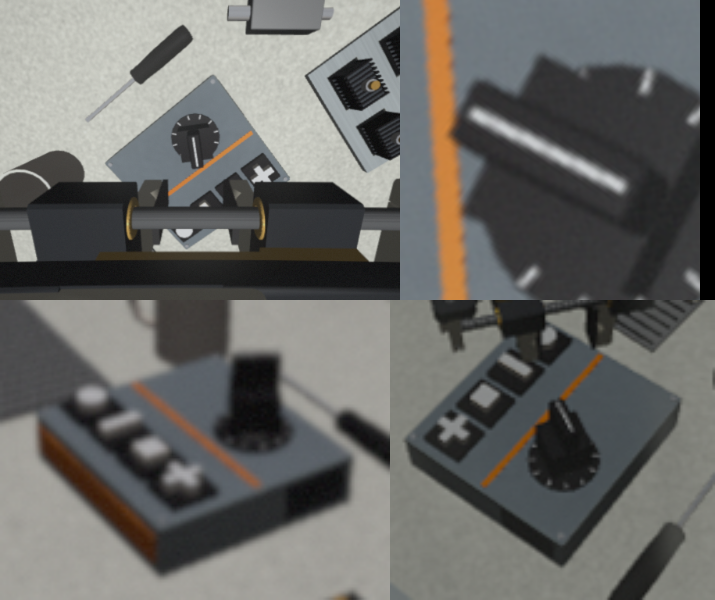

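apply_moves(moves=[[0, 0, 0, 0, 0, -9.6], [0, 0, 0, 0, 0, -9.6], [0, 0, 0, 0, 0, -9.6], [0, 0, 0, 0, 0, -9.6], [0, 0.035, 0, 0, 0, 0], [0, 0.035, 0, 0, 0, 0], [0, 0.028, 0.03, 0, 0, 0], [0, 0, 0.04, 0, 0, 0], [0, 0, 0.03, 0, 0, 0], [0, 0, 0, 0, 0, 0], [0, 0, 0, 0, 0, 0]], fingers=-1)

```text
time: 50.4
tool_pos: [0.548, -0.0294, 0.1096]
tool_rot: [0.737, -0.676, -0.001, 0.006]
wrist_force: [0.2, -0.3, 0.8]
grip_width: 0.0005
```

```bash
python3 - <<'E'
from h import *
s=st();tgt(.5544,-.0211,.075,273.6)
E
```

```text
t 50.4 pos [ 0.548  -0.0294  0.1096] x [ 0.087 -0.996  0.006] z [-0.01  -0.007 -1.   ] F [ 0.2 -0.3  0.8] w 0.0005
move mm [-8.  -7.5 34.5] turn [ 0.6 -0.4  1.4]
```

apply_moves(moves=[[-0.008, -0.0075, 0.0, 0.6, -0.4, 1.4], [0, 0, 0.015, 0, 0, 0], [0, 0, 0.01, 0, 0, 0], [0, 0, 0, 0, 0, 0], [0, 0, 0, 0, 0, 0]])

```text
time: 51.02
tool_pos: [0.5569, -0.0197, 0.085]
tool_rot: [0.728, -0.685, 0.001, -0.002]
wrist_force: [-0.7, -0.1, -0.4]
grip_width: 0.0004
```

```bash
python3 - <<'E'
from h import *
s=st();tgt(.5544,-.0211,.0615,273.6)
im2,D=cam('scene');im3,S=cam('side')
save('k5',np.hstack([cv2.resize(im3[130:250,180:310],(390,360)),cv2.resize(im2[130:260,170:310],(388,360))]))
E
```

```text
t 51.02 pos [ 0.5569 -0.0197  0.085 ] x [ 0.061 -0.998 -0.001] z [ 0.004  0.002 -1.   ] F [-0.7 -0.1 -0.4] w 0.0004
move mm [ 1.3  2.7 23.5] turn [-0.2  0.1 -0.1]
```

View pics/k5.png

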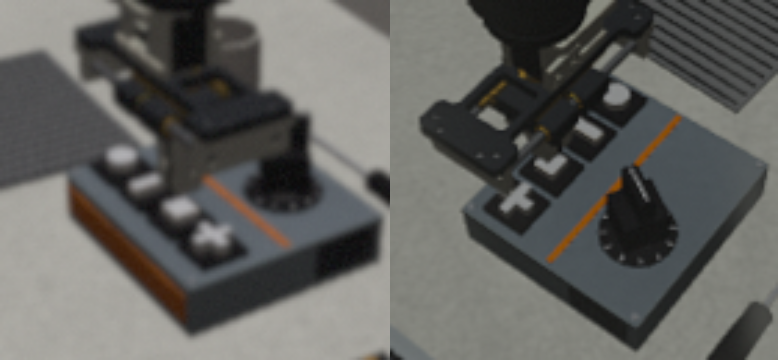

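apply_moves(moves=[[0.0013, 0.0027, 0.006, -0.2, 0.1, 0], [0, 0, 0.006, 0, 0, 0], [0, 0, 0.004, 0, 0, 0], [0, 0, 0.003, 0, 0, 0], [0, 0, 0.0025, 0, 0, 0], [0, 0, 0.002, 0, 0, 0], [0, 0, 0, 0, 0, 0]])

```text
time: 52.0
tool_pos: [0.5545, -0.0212, 0.0625]
tool_rot: [0.729, -0.685, 0.001, -0.001]
wrist_force: [-3.6, 1.1, 4.9]
grip_width: 0.0004
```

apply_moves(moves=[[0, 0, 0.0015, 0, 0, 0], [0, 0, 0.001, 0, 0, 0]])

```text
time: 52.25
tool_pos: [0.5546, -0.0212, 0.0622]
tool_rot: [0.729, -0.684, 0.001, -0.001]
wrist_force: [-6.1, -0.1, 12.7]
grip_width: 0.0005
```

apply_moves(moves=[[0, 0, -0.012, 0, 0, 0], [0, 0, -0.012, 0, 0, 0], [-0.023, 0.0015, 0, 0, 0, 0], [-0.024, 0.0015, 0, 0, 0, 0], [0, 0, 0, 0, 0, 0], [0, 0, 0, 0, 0, 0]])

```text
time: 53.0
tool_pos: [0.5494, 0.0265, 0.0896]
tool_rot: [0.729, -0.685, 0.002, -0.002]
wrist_force: [-1.4, -0.0, 0.2]
grip_width: 0.0006
```

```bash
python3 - <<'E'
from h import *
s=st();tgt(.5517,.0261,.062,273.6)
E
```

```text
t 53.0 pos [0.5494 0.0265 0.0896] x [ 0.062 -0.998  0.   ] z [ 0.006  0.    -1.   ] F [-1.4 -0.   0.2] w 0.0006
move mm [ 0.5 -2.1 27.7] turn [-0.3 -0.  -0. ]
```

apply_moves(moves=[[0.0005, -0.0021, 0.008, -0.3, 0, 0], [0, 0, 0.008, 0, 0, 0], [0, 0, 0.004, 0, 0, 0], [0, 0, 0.003, 0, 0, 0], [0, 0, 0.0025, 0, 0, 0], [0, 0, 0.002, 0, 0, 0], [0, 0, 0.002, 0, 0, 0], [0, 0, 0.0015, 0, 0, 0]])

```text
time: 54.0
tool_pos: [0.5518, 0.0248, 0.0621]
tool_rot: [0.729, -0.685, 0.001, -0.0]
wrist_force: [-5.7, 1.8, 14.2]
grip_width: 0.0003
```

Bar bottomed. Next the round key.

apply_moves(moves=[[0, 0, 0.0005, 0, 0, 0], [0, 0, -0.012, 0, 0, 0], [0, 0, -0.012, 0, 0, 0], [-0.024, 0.001, 0, 0, 0, 0], [-0.023, 0.001, 0, 0, 0, 0], [0, 0, 0, 0, 0, 0], [0, 0, 0, 0, 0, 0]])

```text
time: 54.88
tool_pos: [0.5474, 0.0721, 0.0906]
tool_rot: [0.729, -0.685, 0.001, -0.001]
wrist_force: [-0.1, 0.7, 0.7]
grip_width: 0.0002
```

```bash
python3 - <<'E'
from h import *
s=st();tgt(.5483,.0733,.062,273.6)
E
```

```text
t 54.88 pos [0.5474 0.0721 0.0906] x [ 0.063 -0.998  0.   ] z [ 0.004 -0.    -1.   ] F [-0.1  0.7  0.7] w 0.0002
move mm [-1.1 -0.9 28.6] turn [-0.2 -0.  -0. ]
```

apply_moves(moves=[[-0.001, -0.001, 0.008, -0.2, 0, 0], [0, 0, 0.008, 0, 0, 0], [0, 0, 0.005, 0, 0, 0], [0, 0, 0.003, 0, 0, 0], [0, 0, 0.0025, 0, 0, 0], [0, 0, 0.002, 0, 0, 0], [0, 0, 0.002, 0, 0, 0], [0, 0, 0.0015, 0, 0, 0]])

```text
time: 55.88
tool_pos: [0.5485, 0.0718, 0.0621]
tool_rot: [0.729, -0.684, 0.001, 0.0]
wrist_force: [-6.6, 0.7, 15.3]
grip_width: 0.0005
```

Round bottomed. Lift, go over to the cross (140 mm toward −y).

apply_moves(moves=[[0, 0, 0.0005, 0, 0, 0], [0, 0, -0.012, 0, 0, 0], [0, 0, -0.015, 0, 0, 0], [0.035, 0, 0, 0, 0, 0], [0.035, 0, 0, 0, 0, 0], [0.035, 0, 0, 0, 0, 0], [0.035, 0, 0, 0, 0, 0], [0, 0, 0, 0, 0, 0], [0, 0, 0, 0, 0, 0]])

```text
time: 57.0
tool_pos: [0.5593, -0.0714, 0.0968]
tool_rot: [0.73, -0.684, 0.003, -0.002]
wrist_force: [-0.7, -0.9, 0.4]
grip_width: 0.0005
```

```bash
python3 - <<'E'
from h import *
s=st();tgt(.5572,-.0675,.062,273.6)
E
```

```text
t 57.0 pos [ 0.5593 -0.0714  0.0968] x [ 0.065 -0.998  0.001] z [ 0.006 -0.001 -1.   ] F [-0.7 -0.9  0.4] w 0.0005
move mm [-4.1  2.  34.8] turn [-0.4 -0.1  0.1]
```

apply_moves(moves=[[-0.004, 0.002, 0.01, -0.4, 0, 0], [0, 0, 0.008, 0, 0, 0], [0, 0, 0.008, 0, 0, 0], [0, 0, 0.004, 0, 0, 0], [0, 0, 0.003, 0, 0, 0], [0, 0, 0.0025, 0, 0, 0], [0, 0, 0.002, 0, 0, 0], [0, 0, 0.002, 0, 0, 0], [0, 0, 0.0015, 0, 0, 0]])

```text
time: 58.12
tool_pos: [0.557, -0.0653, 0.0621]
tool_rot: [0.732, -0.681, 0.001, 0.001]
wrist_force: [-5.2, 1.7, 14.0]
grip_width: 0.0005
```

apply_moves(moves=[[0, 0, 0.0005, 0, 0, 0], [0, 0, -0.012, 0, 0, 0], [0, 0, -0.012, 0, 0, 0], [-0.023, 0.001, 0, 0, 0, 0], [-0.022, 0.001, 0, 0, 0, 0], [0, 0, 0, 0, 0, 0], [0, 0, 0, 0, 0, 0]])

```text
time: 59.0
tool_pos: [0.5526, -0.0195, 0.0904]
tool_rot: [0.732, -0.682, 0.002, -0.001]
wrist_force: [-0.2, 0.5, -0.7]
grip_width: 0.0004
```

```bash
python3 - <<'E'
from h import *
s=st();tgt(.5544,-.0211,.062,273.6)
E
```

```text
t 59.0 pos [ 0.5526 -0.0195  0.0904] x [ 0.071 -0.997  0.002] z [ 0.004 -0.002 -1.   ] F [-0.2  0.5 -0.7] w 0.0004
move mm [ 1.7 -1.5 28.5] turn [-0.2 -0.1  0.5]
```

apply_moves(moves=[[0.0017, -0.0015, 0.008, -0.2, 0, 0.5], [0, 0, 0.008, 0, 0, 0], [0, 0, 0.005, 0, 0, 0], [0, 0, 0.003, 0, 0, 0], [0, 0, 0.0025, 0, 0, 0], [0, 0, 0.002, 0, 0, 0], [0, 0, 0.002, 0, 0, 0], [0, 0, 0.0015, 0, 0, 0]])

```text
time: 60.0
tool_pos: [0.5545, -0.0225, 0.0621]
tool_rot: [0.729, -0.685, 0.002, 0.001]
wrist_force: [-6.0, 3.1, 14.1]
grip_width: 0.0003
```

apply_moves(moves=[[0, 0, 0.0005, 0, 0, 0], [0, 0, -0.012, 0, 0, 0], [0, 0, -0.03, 0, 0, 0], [0, 0, -0.05, 0, 0, 0], [0, 0.04, -0.05, 0, 0, 0], [0, 0.04, 0, 0, 0, 0], [0, 0.03, 0, 0, 0, 0], [0, 0, 0, 0, 0, 0], [0, 0, 0, 0, 0, 0], [0, 0, 0, 0, 0, 0], [0, 0, 0, 0, 0, 0]])

```text
time: 61.38
tool_pos: [0.4442, -0.0297, 0.2107]
tool_rot: [0.729, -0.685, 0.003, -0.0]
wrist_force: [-0.1, -0.3, 0.2]
grip_width: 0.0007
```

```bash
python3 - <<'E'
from h import *
s=st();im,W=cam('wrist');im2,D=cam('scene');im3,S=cam('side')
for q in [(.5801,-.246),(.5835,-.3246),(.4905,-.25)]: print(findload(im2,D,*q,.006)[0],findload(im3,S,*q,.006)[0])
mm=lambda i:cv2.resize(i,(390,293))
save('end',np.vstack([np.hstack([mm(im),mm(im2)]),np.hstack([cv2.resize(im3[210:345,230:410],(390,293)),cv2.resize(im3[130:250,180:340],(390,293))])]))
E
```

```text
t 61.38 pos [ 0.4442 -0.0297  0.2107] x [ 0.062 -0.998  0.004] z [ 0.004 -0.003 -1.   ] F [-0.1 -0.3  0.2] w 0.0007
[ 0.5827 -0.2472  0.062 ] [ 0.5811 -0.2477  0.062 ]
[ 0.5862 -0.3248  0.062 ] [ 0.5845 -0.3259  0.062 ]
[ 0.4936 -0.2514  0.062 ] [ 0.4915 -0.2525  0.062 ]
```

View pics/end.png

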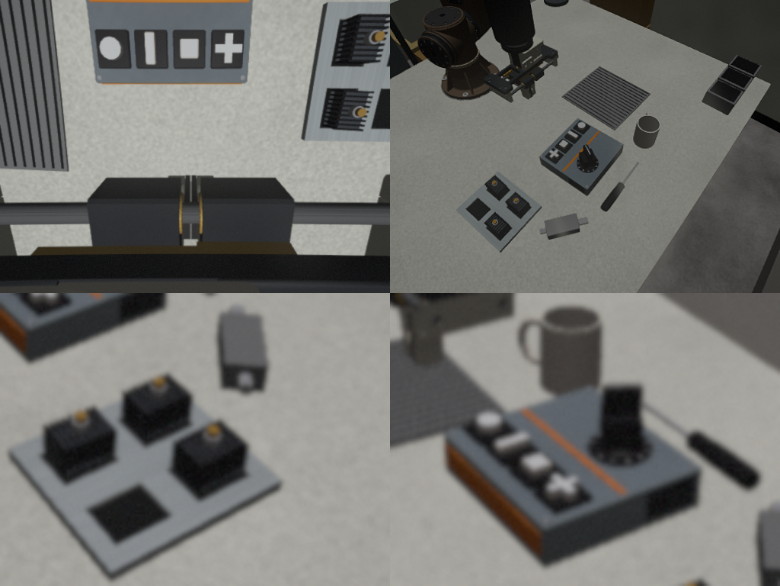

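All three loads are in their pockets, the knob is on the shaft, the keys are up, the bystanders have not moved, and the arm is clear.

```bash
python3 -c "
from station import order
print(order.finish_job())"
```

```text
the job is handed in; nothing more can be done
None
```

I finished the job and handed it in at about 61 s of the 210 s; the system gave no verdict.

- **Loads:** There were three on the mat, and each now stands in its own pocket. After each placing, the wrist camera put them within about 1.5 mm of the pocket centres. The fixed cameras, which agree less closely, gave up to about 3 mm at the end.
- **Knob:** It went onto the shaft until its underside was about 60 mm above the bench, at the flange. I then turned it clockwise until the torque rose to about 1.0 N m, which I took as the stop.
- **Keys:** I pressed square, bar, round, cross, then square again. Each bottomed out at about 62.1 mm tool height with 13–15 N.

**Last checks:** The final pictures show the loads upright, the knob on the shaft, all keys up, and the mug, screwdriver and sensor box where they were. The gripper is clear of everything.

**Disagreement:** The gripper turned about 66° but the knob's white line only about 57°. I put the difference down to the bar slipping in the jaws once the shaft was at its stop. I could not read the shaft angle directly.

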